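# Load the leaning grinding fixture

## Task

Load the leaning green fixture for grinding: swing its keeper arm right aside, lay the dark packing plate lengthwise up the slope on the bed rail, centred and with its end against the bottom stop, then set the aluminium bearing housing squarely on top of the plate, foot down, its end against the same stop. Set each down without dropping it, let go, and finally swing the keeper arm fully back to its stop so that it lies over the housing. Leave the hammer, the spray can and the disc stack where they are.

Things in the scene. Friction and masses are not known exactly. Their poses are not given: they have to be found in the camera images.
- bed: Green fixture's fixed bed, sloping 30 deg up to the right and a little away; place and yaw vary. Origin: centre line of the bright rail's top face, at the bottom stop's face. x up the slope, y left, z square out of the bed. Rail 48 wide, from x 0 to 165, 14 proud of a bed plate 130 wide (x -20 to 165); no side fences. Home: plate origin at (50,0,0), housing origin at (50,0,14).
- stop_top (a point): Middle of the top edge of the bottom stop's face: bed (0, 0, 24). The stop is a dark bar 60 wide (across) and 14 thick across the rail's foot, 24 higher than the rail top; plate and housing both butt against its uphill face, x = 0.
- post_top (a point): Top of the fixed post, 26 diameter, square to the bed: bed (135, 0, 69). Its axis is the keeper arm's turning axis. The arm's round boss, 38 diameter, sits on it.
- keeper (a joint): Keeper arm, a flat bar on the post, turning parallel to the bed. 0 rad = closed stop, pointing straight down the slope over the rail; grows to the bed's left (+y) up to a stop at 1.7. Starts 0 to 0.4, blocking the bed. Stiff: about 3 N at the pin, stays where left. Bar 24 wide, 12 thick, end 97 from the post axis, underside 70 above the rail top (4 clear of a loaded housing).
- keeper_pin (a point): Centre of the top end of the keeper arm's black round pin, the handle. Pin 16 diameter, square to the bed, 45 tall from the bar's top: 82 to 127 above the rail top; its axis is 85 from the post axis. At arm angle a it stands at bed x = 135 - 85 cos a, y = 85 sin a.
- plate: Loose packing plate of dark steel, 100 long (x) by 60 wide (y) by 14 thick (z), about 0.6 kg. Origin: centre of the underside. Starts flat on the bench, left or right of the fixture, yaw of x -0.8 to 0.4 rad.
- housing: Loose bearing housing of bare aluminium, about 0.45 kg: a foot 100 long (x) by 60 wide (y) by 12 thick with a raised block on its middle, 60 long (x) by 36 wide (y), rising from 12 to 52 above the underside. Both ends are alike. Origin: centre of the underside. Starts foot down on the bench on the other side from the plate, yaw of x -0.8 to 0.4 rad.
- hammer: Bystander: hammer lying beyond the work at the right, about 300 long. Origin near its middle, on its underside. Leave alone.
- spray_can: Bystander: grey can, 64 diameter, 170 tall, standing beyond the work at the left. Origin: centre of its base. Leave alone.
- disc_stack: Bystander: stack of grinding discs, black, 116 diameter, 24 high, lying beyond the work at the left. Origin: centre of its underside. Leave alone.
There are look-alikes about, which are no part of the job. Of the things that look like the housing, the middle-sized one is meant.

How it is judged (in metres and radians):
On the way, in this order (a step that is already met when the one before it is completed fails the run):
1. the keeper arm is swung aside, clear of the bed (beyond 1.0 rad) (value of joint keeper above 1 rad), for 0.2 s.
2. the packing plate lies on the bed rail against the stop, released, with nothing on it (x of plate in the frame of bed between 0.044 and 0.056 m and y of plate in the frame of bed between -0.009 and 0.009 m and z of plate in the frame of bed between -0.004 and 0.004 m and angle between the z axis of plate and the z axis of bed, either way round below 0.09 rad and angle between the x axis of plate and the x axis of bed, either way round below 0.13 rad and contact force between the fingers and plate below 0.3 N and contact force between housing and plate below 0.1 N), for 0.2 s.
3. the housing stands on the plate against the stop, released (x of plate in the frame of bed between 0.044 and 0.056 m and y of plate in the frame of bed between -0.009 and 0.009 m and z of plate in the frame of bed between -0.004 and 0.004 m and angle between the z axis of each of plate, housing and the z axis of bed, either way round below 0.09 rad and angle between the x axis of each of plate, housing and the x axis of bed, either way round below 0.13 rad and x of housing in the frame of bed between 0.044 and 0.056 m and y of housing in the frame of bed between -0.009 and 0.009 m and z of housing in the frame of bed between 0.01 and 0.018 m and angle between housing's own z axis and vertical below 1 rad and contact force between the fingers and housing below 0.3 N), for 0.2 s.
At the end, for the whole second after the job is handed in: Plate flat on the rail and housing foot down on it, each lengthwise up the slope (within 6 mm of home along it, 9 across, 4 in height; 0.13 rad turn, 0.09 rad tilt), released and at rest; keeper arm over the housing, within 0.12 rad of its closed stop (all of step 3 and contact force between the fingers and plate below 0.3 N and linear speed of each of plate, housing below 0.02 m/s and value of joint keeper below 0.12 rad); the robot touches nothing.
It fails at once if the hammer is moved more than 30 mm (distance of hammer from where it was at the start of the episode above 0.03 m).
It fails at once if the spray can is moved more than 30 mm (distance of spray_can from where it was at the start of the episode above 0.03 m).
It fails at once if the disc stack is moved more than 30 mm (distance of disc_stack from where it was at the start of the episode above 0.03 m).
It fails at once if the plate is dropped (over 0.4 m/s while the fingers do not hold it) (linear speed of plate above 0.4 m/s and contact force between the fingers and plate below 0.1 N).
It fails at once if the housing is dropped (over 0.4 m/s while the fingers do not hold it) (linear speed of housing above 0.4 m/s and contact force between the fingers and housing below 0.1 N).
It also fails if it takes over 72 s, if anything falls off the work surface, if the arm or the gripper's body presses on something with over 40 N, if the wrist force passes 120 N, or if a joint passes its speed limit or range.

## Robot

A 6-joint arm with a two-finger parallel gripper is mounted at the origin on the work surface. World frame = base frame: x ahead of the robot, y to its left, z up, the work surface at z = 0. Lengths are in mm, angles in rad, forces in N, time in s.
With the tool pointing down it reaches from about 275 to 1000 mm from the base axis. Payload 8.4 kg.
Tool frame: the origin (TCP) lies at the very end of the fingers, on their centre line; the grasp point (between the pads) lies 19 mm behind it; z points along the fingers, x is the direction in which the jaws open and shut, and the axes are right-handed (so a half turn about z gives the same grasp; the last joint's range is limited). The gripper opens to 85 mm and grips with 20 to 120 N. Pads are 22 mm wide; open, the fingers measure 114 mm over their backs; the gripper's body (76 mm by 85 mm) begins 54 mm behind the grasp point. The pads swing forward as they close: fully open they stand 13 mm farther back than shut.
Start: joints at [-1.277, 0.353, 1.633, -0, 1.155, -0.002], TCP at [182.189, -597.859, 231.281] pointing down, gripper open.
Joint ranges: [-2.63, 2.63], [-0.92, 2.1], [0.06, 2.66], [-1.3, 4.44], [0, 2.69], [-3.02, 3.02]. Speed limits (rad/s): [2.22, 2.22, 2.79, 3.14, 3.14, 3.14].

## Interface

Orientations are given as [roll, pitch, yaw] about the fixed x, y, z axes, in that order (R = Rz(yaw) Ry(pitch) Rx(roll)).
In Python, from rig import r gives the robot as it stands. The module is installed in compiled form; this text tells all that it offers.
- The arm moves only by the tool apply_moves, never from a script. Its argument "targets" is a list that holds one entry, the list of rows, each a list of 7 numbers: the gripper's target within -1 to 1 (fully open at 1, half-way at 0, shut at -1), then the shift along the tool's x, y, z in cm, then the turn, a rotation vector about the tool's x, y, z in degrees. A call has 1 to 8 rows; each row is the pose to reach, as a shift and turn from the pose measured when the call began, along the tool's axes at that moment; what a row does not reach only later rows make up. A row lasts 1/10 s, in which the tool goes at most 50 mm and 8.59 degrees, less where a joint would pass 70% of its speed; a pose out of reach is approached as far as the arm can. A call with a gripper value outside its range is refused whole. The fingers move at their own pace and stop on an object; "newtons" is the grip in N (left out, the last holds). Time passes only in rows, so rows that repeat a pose let the fingers close. It gives the time, the measured TCP pose, the force and the opening at its end, in the units of the state.
- r.sense(): the state, without advancing time (a new reading comes with each control period).
- r.grab_frame(name): name is "scene" or "side" or "wrist"; returns a dict with "pixels" (420x560x3 uint8, red, green, blue), "fov_y" (degrees; the focal length in pixels is half the picture's height over the tangent of half this angle, whatever the lens; pixels are square), "cx", "cy" (the principal point, pixels), "D" ([k1, k2, p1, p2, k3] as OpenCV has them; the pictures are not rectified), "R" (3x3) and "t" (3): a world point X has camera coordinates R X + t; the wrist camera has in their place "mount" (4x4, takes a point from camera to tool coordinates, whose origin is the TCP and whose axes are the tool frame's). Camera axes: x right, y down, z forward; pixel columns grow to the right and rows downward; lengths in mm; the calibration is good to about 2 mm. A picture is of the moment at which its call begins: read the wrist's pose just before it. There is no depth.
- r.sign_off(): hands the job in, once; it reports no verdict.
The state is a dict: "clock": time; "qpos": joint angles; "qvel": joint speeds; "joint_efforts": joint torques, N m; "eef_pos": TCP position; "tcp_rot": TCP orientation; "contact_force": force on the tool from outside, world axes, zero at the start; "wrist_torque": the same for the moment, N m; "opening": opening from 0.0 (shut) to 1.0 (fully open).
Only numpy, scipy, OpenCV 4.12 (cv2) and the standard library are available. Lean on these libraries where they do the work, as an engineer would, in place of code of your own. Each camera call takes 0.05 s, during which the arm holds its last target. There are 200 camera calls.

## Working session

There is one attempt and no reset: what is moved stays moved. The work goes in short steps, Python scripts to look and compute and a tool call to move; the robot and the scene stay as the last step left them, time stands still between calls to the robot, and variables do not carry over. Pictures are saved under pics/ and viewed, about 8 in all and at most 12, crops included, and the job is handed in when it is done.

Besides the shell and the picture viewer there is one more tool, called after "Request:" as name(argument=value, ...), one argument or row to a line, values as JSON. apply_moves: Moves the arm, as the interface text tells. Its arguments: {"type":"object","properties":{"targets":{"type":"array"},"newtons":{"type":"number"}},"required":["targets"]}

```bash
mkdir -p pics
cat > h.py <<'E'
import numpy as np, cv2, pickle
from scipy.spatial.transform import Rotation as Ro
def snap(r,name,tag):
    s=r.sense(); f=r.grab_frame(name)
    if name=="wrist":
        T=np.eye(4);T[:3,:3]=Ro.from_euler('xyz',s['tcp_rot']).as_matrix();T[:3,3]=s['eef_pos']
        C=T@np.array(f['mount']);f['R']=C[:3,:3].T;f['t']=-C[:3,:3].T@C[:3,3]
    f['R']=np.array(f['R']);f['t']=np.array(f['t']).ravel()
    f['K']=K(f); pickle.dump(f,open(f'{tag}.pkl','wb'))
    cv2.imwrite(f'pics/{tag}.png',cv2.cvtColor(f['pixels'],cv2.COLOR_RGB2BGR)); return f
def K(f):
    fl=210/np.tan(np.radians(f['fov_y'])/2); return np.array([[fl,0,f['cx']],[0,fl,f['cy']],[0,0,1.]])
def ld(tag): return pickle.load(open(f'{tag}.pkl','rb'))
def ray(f,uv):
    p=cv2.undistortPoints(np.array(uv,float).reshape(-1,1,2),f['K'],np.array(f['D'],float)).reshape(-1,2)
    d=np.c_[p,np.ones(len(p))]@f['R']; return -f['R'].T@f['t'], d/np.linalg.norm(d,axis=1)[:,None]
def onz(f,uv,z):
    c,d=ray(f,uv); return c+d*((z-c[2])/d[:,2])[:,None]
def tri(obs):
    A=np.zeros((3,3));b=np.zeros(3);L=[]
    for f,uv in obs:
        c,d=ray(f,uv);d=d[0];P=np.eye(3)-np.outer(d,d);A+=P;b+=P@c;L.append((P,c))
    x=np.linalg.solve(A,b); return x,[np.linalg.norm(P@(x-c)) for P,c in L]
def proj(f,X):
    return cv2.projectPoints(np.array(X,float).reshape(-1,1,3),cv2.Rodrigues(f['R'])[0],f['t'],f['K'],np.array(f['D'],float))[0].reshape(-1,2)
def state(r):
    s=r.sense();print({k:np.round(s[k],3).tolist() for k in('clock','qpos','eef_pos','tcp_rot','contact_force','opening')})
E
python3 - <<'E'
from h import *; from rig import r
state(r)
for n in("scene","side","wrist"):
    f=snap(r,n,n+"0");print(n,f['fov_y'],f['cx'],f['cy'],f['D'],np.round(-f['R'].T@f['t']))
a=np.hstack([cv2.imread(f'pics/{n}0.png') for n in("scene","side")])
E
```

```text
{'clock': 0.0, 'qpos': [-1.277, 0.354, 1.634, -0.0, 1.155, -0.002], 'eef_pos': [182.051, -597.4, 230.568], 'tcp_rot': [-3.142, 0.001, -1.275], 'contact_force': [0.078, -0.787, -0.446], 'opening': 0.998}
scene 53.097688564183635 275.15370496389124 210.95353615759794 [0.03580024 0.         0.         0.         0.        ] [1156.  321. 1220.]
side 42.739831200752455 283.9627183468468 198.85315641061646 [-0.06642149  0.          0.          0.          0.        ] [ 335. 1161.  876.]
wrist 63.13673226777006 280.3379560012021 207.7570300686942 [-0.0293167  0.         0.         0.         0.       ] [ 253. -576.  374.]
```

View pics/scene0.png

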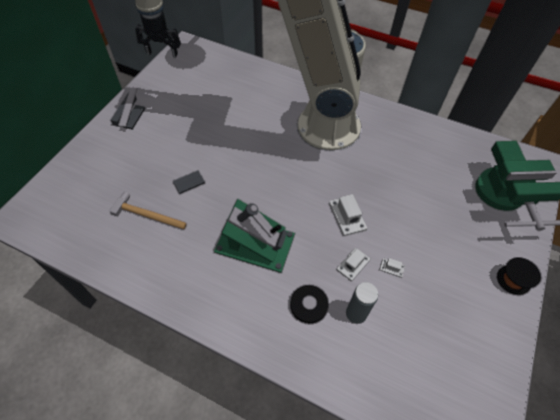

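View pics/side0.png

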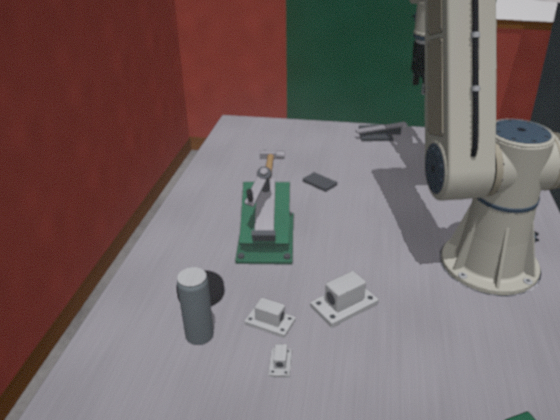

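Scene: the housing candidates are large (348,213), middle (353,263) and small (393,266). I take the middle one, which is at (270,316) in the side view. The plate is at (189,182), and the other dark object at (128,110) is a tool outside the work. The fixture is at (255,235), with its pin at about (252,210). Next I'll measure these and make one close crop.

Run:
```python
from h import *
S=ld('scene0');D=ld('side0')
for f,nm,pts in((S,'scene',{'plate':(189,182),'big':(348,213),'mid':(353,263),'small':(393,266)}),(D,'side',{'plate':(320,181),'big':(345,297),'mid':(270,316),'small':(281,360)})):
    hsv=cv2.cvtColor(f['pixels'],cv2.COLOR_RGB2HSV);g=hsv[...,2]
    for k,(u,v) in pts.items():
        w=45; x0,y0=max(u-w,0),max(v-w,0); p=f['pixels'][y0:v+w,x0:u+w].astype(int)
        if k=='plate': m=(p.max(2)<90)
        else: m=(p.min(2)>165)
        m=m.astype(np.uint8); n,l,st,ce=cv2.connectedComponentsWithStats(m)
        i=min(range(1,n),key=lambda i:np.hypot(ce[i][0]+x0-u,ce[i][1]+y0-v)+ (1e3 if st[i][4]<30 else 0))
        c=np.argwhere(l==i)[:,::-1]+[x0,y0]; rc=cv2.minAreaRect(c.astype(np.float32)); 
        z=14 if k=='plate' else 12
        print(nm,k,st[i][4],'c',np.round(rc[0]),'boxw',np.round(onz(f,cv2.boxPoints(rc),z)[:,:2]).tolist())
a=cv2.resize(S['pixels'][165:305,165:425],None,fx=3,fy=3,interpolation=cv2.INTER_CUBIC)
cv2.imwrite('pics/c1.png',a[:,:,::-1])
```

```text
scene plate 417 c [188. 182.] boxw [[510.0, -394.0], [423.0, -336.0], [466.0, -285.0], [550.0, -343.0]]
scene big 243 c [351. 205.] boxw [[309.0, 170.0], [272.0, 194.0], [334.0, 253.0], [369.0, 229.0]]
scene mid 156 c [356. 257.] boxw [[523.0, 275.0], [468.0, 289.0], [479.0, 318.0], [533.0, 304.0]]
scene small 88 c [396. 264.] boxw [[475.0, 391.0], [448.0, 395.0], [457.0, 447.0], [483.0, 443.0]]
side plate 112 c [319. 185.] boxw [[532.0, -282.0], [535.0, -335.0], [430.0, -322.0], [429.0, -270.0]]
side big 515 c [344. 301.] boxw [[438.0, 231.0], [318.0, 114.0], [285.0, 202.0], [401.0, 307.0]]
side mid 278 c [269. 319.] boxw [[577.0, 317.0], [576.0, 255.0], [469.0, 286.0], [474.0, 345.0]]
side small 213 c [278. 357.] boxw [[496.0, 442.0], [503.0, 370.0], [473.0, 370.0], [468.0, 442.0]]
```

View pics/c1.png

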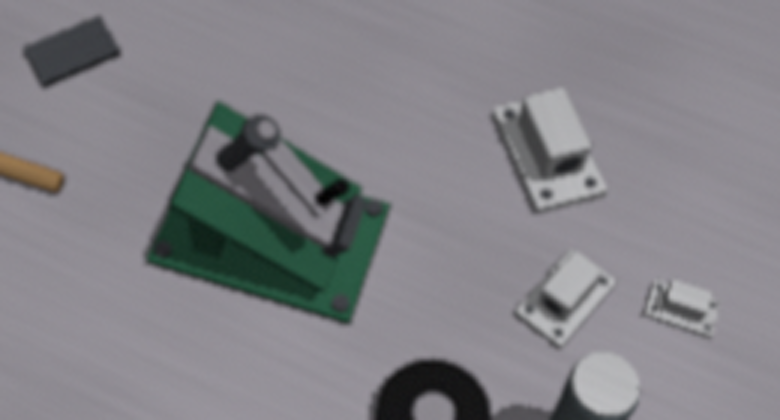

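The crop shows the middle housing at scene (353,263), between the large one and the small one. Its foot is about 100 x 60, so that is my choice. The pin top is near scene (280,226), the post top near (252,208) and the stop near (280,240).

Run:
```python
from h import *
S=ld('scene0');D=ld('side0');W=ld('wrist0')
print(tri([(S,(252.5,208)),(D,(264,172))]),tri([(S,(280,226)),(D,(249,192))]))
print(onz(S,[(148/3+165,262/3+165),(348/3+165,322/3+165),(390/3+165,205/3+165),(218/3+165,103/3+165)],8).round())
# mid housing foot corners in crop
print(onz(S,np.array([(515,310),(560,345),(613,283)])/3+165,12).round())
print(onz(S,np.array([(23,48),(42,87),(120,50),(100,17)])/3+165,14).round())
s=Ro.from_euler('xyz',[-3.142,.001,-1.275]);print(s.as_matrix().round(2));
C=np.array([253,-576,374.])-[182,-597,230]; print('cam in tool',s.inv().apply(C), 'cam axis tool',s.inv().apply(W['R'][2]))
```

```text
(array([593.38895168, -18.61622126, 208.05129311]), [np.float64(1.3657250633217528), np.float64(1.365725063321845)]) (array([610.57136422,  77.61543283, 204.4281016 ]), [np.float64(1.9574871500570876), np.float64(1.9574871500570319)])
[[ 685. -117.    8.]
 [ 653.  105.    8.]
 [ 506.   86.    8.]
 [ 472. -150.    8.]]
[[564. 256.  12.]
 [580. 312.  12.]
 [488. 338.  12.]]
[[ 510. -392.   14.]
 [ 547. -341.   14.]
 [ 461. -288.   14.]
 [ 429. -335.   14.]]
[[ 0.29 -0.96 -0.  ]
 [-0.96 -0.29  0.  ]
 [-0.    0.   -1.  ]]
cam in tool [   0.46464274  -73.97936351 -144.03068382] cam axis tool [0.00115002 0.28674011 0.95800772]
```

```bash
cat >> h.py <<'E'
def M(yaw): # tool down, tool y pointing along heading yaw
    y=np.array([np.cos(yaw),np.sin(yaw),0]);z=np.array([0,0,-1.]);return np.c_[np.cross(y,z),y,z]
def plan(r,poses,start=None):
    s=r.sense();p0=np.array(s['eef_pos']);R0=Ro.from_euler('xyz',s['tcp_rot']).as_matrix()
    if start is not None:p0,R0=start
    for p,R in poses:
        p=np.array(p,float);print('mv',np.round(R0.T@(p-p0)/10,2).tolist(),np.round(np.degrees(Ro.from_matrix(R0.T@R).as_rotvec()),1).tolist(),'dist',round(np.linalg.norm(p-p0)),'world',p.round(1).tolist());p0,R0=p,R
E
python3 - <<'E'
from h import *; from rig import r
plan(r,[((320,-330,400),M(-2.1)),((560,-80,430),M(-1.43)),((590,130,400),M(-1.43))])
E
```

```text
mv [-21.59, -20.99, -16.9] [-0.0, 0.1, -42.7] dist 345 world [320.0, -330.0, 400.0]
mv [8.1, -33.7, -3.0] [0.0, 0.0, -38.4] dist 348 world [560.0, -80.0, 430.0]
mv [5.92, -20.37, 3.0] [0.0, 0.0, 0.0] dist 214 world [590.0, 130.0, 400.0]
```

Request:
apply_moves(
  targets=[
    [[1, -21.6, -21, -16.9, 0, 0, -42.7], [1, -21.6, -21, -16.9, 0, 0, -42.7], [1, -21.6, -21, -16.9, 0, 0, -42.7], [1, -21.6, -21, -16.9, 0, 0, -42.7], [1, -21.6, -21, -16.9, 0, 0, -42.7], [1, -21.6, -21, -16.9, 0, 0, -42.7], [1, -21.6, -21, -16.9, 0, 0, -42.7], [1, -21.6, -21, -16.9, 0, 0, -42.7]],
  ],
)

```text
clock: 0.95
eef_pos: [322.3, -327.3, 403.2]
tcp_rot: [-3.141, -0.004, -0.526]
contact_force: [-0.0, -0.2, 0.3]
opening: 0.999
```

Request:
apply_moves(
  targets=[
    [[1, 8.1, -33.7, -3, 0, 0, -38.4], [1, 8.1, -33.7, -3, 0, 0, -38.4], [1, 8.1, -33.7, -3, 0, 0, -38.4], [1, 8.1, -33.7, -3, 0, 0, -38.4], [1, 8.1, -33.7, -3, 0, 0, -38.4], [1, 8.1, -33.7, -3, 0, 0, -38.4], [1, 8.1, -33.7, -3, 0, 0, -38.4], [1, 8.1, -33.7, -3, 0, 0, -38.4]],
  ],
)

```text
clock: 1.75
eef_pos: [564.5, -73.1, 432.7]
tcp_rot: [3.141, -0.004, 0.148]
contact_force: [-0.2, -0.2, -0.1]
opening: 1.0
```

Request:
apply_moves(
  targets=[
    [[1, 5.9, -20.4, 3, 0, 0, 0], [1, 5.9, -20.4, 3, 0, 0, 0], [1, 5.9, -20.4, 3, 0, 0, 0], [1, 5.9, -20.4, 3, 0, 0, 0], [1, 5.9, -20.4, 3, 0, 0, 0], [1, 5.9, -20.4, 3, 0, 0, 0], [1, 5.9, -20.4, 3, 0, 0, 0]],
  ],
)

```text
clock: 2.45
eef_pos: [592.9, 136.2, 402.3]
tcp_rot: [3.14, -0.003, 0.148]
contact_force: [-0.0, 0.4, -0.4]
opening: 1.003
```

Run:
```python
from h import *; from rig import r
state(r); f=snap(r,'wrist','w1'); print(proj(f,[(583,56,69.5),(534,297,12)]))
cv2.imwrite('pics/w1b.png',cv2.resize(f['pixels'],(800,600),interpolation=cv2.INTER_CUBIC)[:,:,::-1])
```

```text
{'clock': 2.45, 'qpos': [0.224, 0.214, 1.45, -0.002, 1.475, 0.076], 'eef_pos': [592.873, 136.202, 402.33], 'tcp_rot': [3.14, -0.003, 0.148], 'contact_force': [-0.008, 0.35, -0.382], 'opening': 1.003}
[[264.41469347 212.46575778]
 [254.93833017  35.98839275]]
```

View pics/w1b.png

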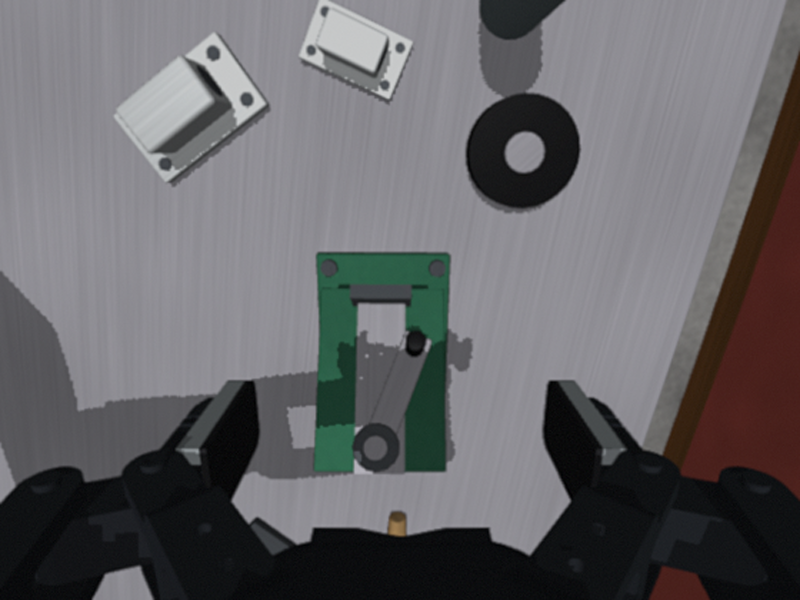

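The wrist view (in the 800x600 picture) shows the stop bar at (349–412, 285–302), rail edges at x 357 and 406, boss (376,446) and pin top (416,340). The keeper is at about 0.35 rad. The middle housing is at (355,50). I'll triangulate and move to a tilted pre-grasp pose, which gives the second view.

```bash
cat >> h.py <<'E'
def bedR(yaw):
    h=np.array([np.cos(yaw),np.sin(yaw),0]);u=np.array([0,0,1.]);c,s=np.cos(np.pi/6),.5
    x=c*h+s*u;z=-s*h+c*u;return np.c_[x,np.cross(z,x),z]
def toolbed(B): return np.c_[B[:,1],B[:,0],-B[:,2]]
E
python3 - <<'E'
from h import *; from rig import r
S=ld('scene0');D=ld('side0');f=ld('w1');k=0.7
boss,e1=tri([(S,(252.5,208)),(D,(264,172)),(f,(376*k,446*k))]);pin,e2=tri([(S,(280,226)),(D,(249,192)),(f,(416*k,340*k))])
print(boss,e1,pin,e2)
# yaw from rail edges: cast onto sloping plane with iter
yaw=-1.43
for it in range(5):
    B=bedR(yaw); O=boss-B@[135,0,82]
    def onbed(uv,h):
        c,d=ray(f,uv);n=B[:,2];return ((c+d*(((O+n*h-c)@n)/(d@n))[:,None])-O)@B
    e=onbed(np.array([(357,305),(406,305),(405,470),(316,470),(447,470),(319,290),(449,290)])*k,np.array([0,0,0,-14,-14,-14,-14.]))
    s=onbed(np.array([(349,302),(412,302),(349,285),(412,285)])*k,24)
    l=e[5]-e[3];m=e[6]-e[4];dy=np.mean([np.arctan2(-abs(l[0])*0+v[1],-v[0]) for v in(l,m)]);print(yaw,dy);yaw-=dy if abs(dy)<.3 else 0
print(e.round(),s.round());print(O,(pin-O)@B)
pb=(pin-O)@B;T=toolbed(B)
plan(r,[(pin+B[:,2]*100,T)])
E
```

```text
[594.91278952 -17.98117803 208.76144536] [np.float64(2.3535894660738634), np.float64(1.4429928717699416), np.float64(2.492046531930607)] [612.24419222  76.92587945 205.23655648] [np.float64(2.778552436240551), np.float64(2.401738611773465), np.float64(2.9861314579984066)]Traceback (most recent call last):
  File "<stdin>", line 11, in <module>
  File "<stdin>", line 10, in onbed
ValueError: operands could not be broadcast together with shapes (3,) (7,)
```

```bash
cat >> h.py <<'E'
def onbed(f,uv,h,O,B):
    c,d=ray(f,uv);n=B[:,2];return c+d*(((O-c)@n+np.asarray(h,float))/(d@n))[:,None]
E
python3 - <<'E'
from h import *; from rig import r
S=ld('scene0');D=ld('side0');f=ld('w1');k=0.7
boss,e1=tri([(S,(252.5,208)),(D,(264,172)),(f,(376*k,446*k))]);pin,e2=tri([(S,(280,226)),(D,(249,192)),(f,(416*k,340*k))])
yaw=-1.43
for it in range(5):
    B=bedR(yaw); O=boss-B@[135,0,82]
    e=(onbed(f,np.array([(357,305),(406,305),(405,470),(316,470),(447,470),(319,290),(449,290)])*k,np.array([0,0,0,-14,-14,-14,-14.]),O,B)-O)@B
    s=(onbed(f,np.array([(349,302),(412,302),(349,285),(412,285)])*k,24,O,B)-O)@B
    dy=np.mean([np.arctan2(v[1],v[0]) for v in(e[3]-e[5],e[4]-e[6])]);print(yaw,dy);yaw+=dy
print(e.round(),s.round());print(O,(pin-O)@B)
T=toolbed(B)
plan(r,[(pin+B[:,2]*100,T)])
E
```

```text
-1.43 -0.0008829199270259987
-1.4308829199270259 -0.00011979769363223286
-1.4310027176206581 -1.625533047659722e-05
-1.4310189729511347 -2.2056970308288043e-06
-1.4310211786481655 -2.9929280805432446e-07
[[  2. -23.  -0.]
 [  2.  27.  -0.]
 [162.  27.   0.]
 [165. -60. -14.]
 [164.  68. -14.]
 [-16. -64. -14.]
 [-18.  73. -14.]] [[  5. -28.  24.]
 [  4.  33.  24.]
 [-12. -29.  24.]
 [-13.  33.  24.]]
[584.33649566  57.1918942   70.24736225] [ 53.9383434   30.38487039 124.73077816]
mv [1.04, 1.08, 11.09] [-29.9, -0.3, 0.4] dist 112 world [605.3, 126.4, 291.8]
```

Request:
apply_moves(
  targets=[
    [[1, 1, 1.1, 11.1, -29.9, -0.3, 0.4], [1, 1, 1.1, 11.1, -29.9, -0.3, 0.4], [1, 1, 1.1, 11.1, -29.9, -0.3, 0.4], [1, 1, 1.1, 11.1, -29.9, -0.3, 0.4], [1, 1, 1.1, 11.1, -29.9, -0.3, 0.4], [1, 1, 1.1, 11.1, -29.9, -0.3, 0.4]],
  ],
)

```text
clock: 3.1
eef_pos: [605.2, 125.4, 292.2]
tcp_rot: [2.62, -0.0, 0.138]
contact_force: [0.1, 0.5, 0.3]
opening: 1.003
```

Run:
```python
from h import *; from rig import r
state(r); f=snap(r,'wrist','w2')
cv2.imwrite('pics/w2b.png',cv2.resize(f['pixels'],(800,600),interpolation=cv2.INTER_CUBIC)[:,:,::-1])
```

```text
{'clock': 3.1, 'qpos': [0.466, 0.381, 1.557, -0.498, 1.408, 0.462], 'eef_pos': [605.188, 125.383, 292.197], 'tcp_rot': [2.62, -0.0, 0.138], 'contact_force': [0.148, 0.539, 0.284], 'opening': 1.003}
```

View pics/w2b.png

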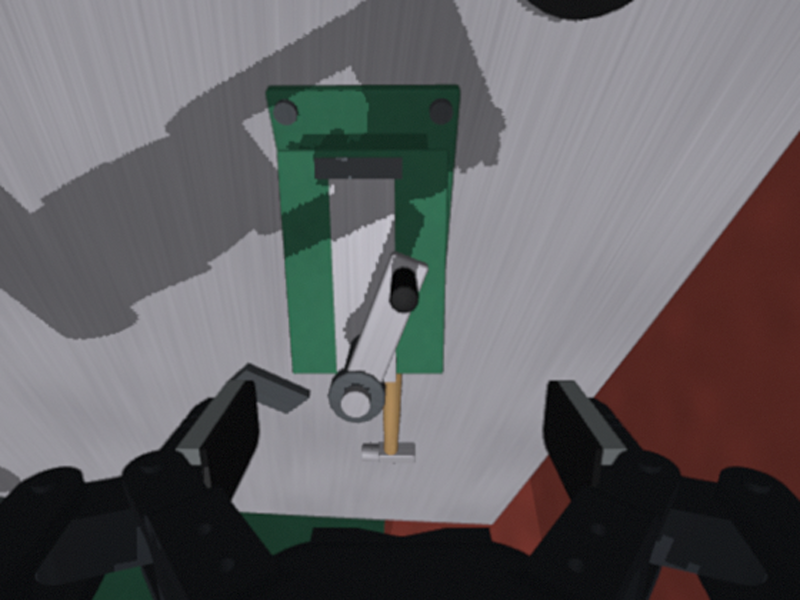

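The stop's top face is at (316–401, 157–178). The pin top is at (404,299), the boss at (356,398) and the bed's upper corners at (293,373) and (443,374). I'll triangulate these across the two wrist views.

Run:
```python
from h import *; from rig import r
a=ld('w1');b=ld('w2');k=0.7
P={'stopL':((350,302),(316,178)),'stopR':((411.5,302),(401,178)),'pin':((416,340),(404,299)),'hub':((375.5,447),(355,404)),'bedR':((447,471),(443,374)),'bedL':((316,471),(293,373)),'baseA':((317,253),(267,86)),'baseB':((450,253),(460,86))}
X={}
for n,(p,q) in P.items():
    X[n],e=tri([(a,np.array(p)*k),(b,np.array(q)*k)]);print(n,X[n].round(1),np.round(e,1))
v=(X['bedR']+X['bedL']-X['stopL']-X['stopR']);yaw=np.arctan2(v[1],v[0]);print('yaw',yaw)
w=X['stopR']-X['stopL'];print('yaw stop',np.arctan2(w[1],w[0])-np.pi/2,'yawbed',np.arctan2(*(X['bedR']-X['bedL'])[1::-1])-np.pi/2)
for y in(-1.431,):
    B=bedR(y);O=(X['stopL']+X['stopR'])/2-B[:,2]*24;print('O',O)
    for n in X:print(n,((X[n]-O)@B).round(1))
```

```text
stopL [554.7  56.1  77.3] [0.5 0.5]
stopR [615.5  65.6  79. ] [0.8 0.8]
pin [614.6  76.3 207.6] [0.1 0.1]
hub [596.4 -11.8 218.8] [0.3 0.3]
bedR [671.7 -79.6 143.1] [0.6 0.6]
bedL [ 545.2 -100.3  140.2] [1.1 1.1]
baseA [506.3  83.   -1.2] [0.2 0.2]
baseB [655.2 106.6   5.7] [0.3 0.3]
yaw -1.4170567325048316
yaw stop -1.4154252046338234 yawbed -1.4088600131207631
O [586.74093036  48.93111813  57.33002786]
stopL [ -0.  -30.8  23. ]
stopR [ 0.  30.8 25. ]
pin [ 55.   31.4 141.7]
hub [133.9   1.1 109.1]
bedR [163.4  66.2   4.7]
bedL [164.4 -62.    0.8]
baseA [-68.2 -74.9 -28.2]
baseB [-67.   75.9 -20.9]
```

Run:
```python
from h import *; from rig import r
from scipy.optimize import least_squares
a=ld('w1');b=ld('w2');k=0.7
obs=[(a,(357,303),(0,-24,0)),(a,(406,303),(0,24,0)),(a,(316,471),(165,-65,-14)),(a,(447,471),(165,65,-14)),(b,(293,373),(165,-65,-14)),(b,(443,374),(165,65,-14)),(b,(316.5,178),(0,-30,24)),(b,(401.5,178),(0,30,24)),(a,(416,340),None),(b,(404,299),None)]
def res(p):
    B=bedR(p[3]);o=[]
    for f,uv,X in obs:
        if X is None:X=(135-85*np.cos(p[4]),85*np.sin(p[4]),127)
        o+=list(proj(f,p[:3]+B@np.array(X,float))[0]-np.array(uv)*k)
    return o
s=least_squares(res,[584,57,70,-1.43,.35],loss='soft_l1',x_scale=[10,10,10,.1,.1]);print(s.x.round(3));print(np.round(s.fun if 0 else res(s.x),1).reshape(-1,2).tolist())
np.save('bed.npy',s.x)
p=s.x;B=bedR(p[3]);pin=p[:3]+B@[135-85*np.cos(p[4]),85*np.sin(p[4]),127];print('pin',pin)
q=np.radians(30);T0=toolbed(B);T=np.c_[np.cos(q)*T0[:,0]+np.sin(q)*T0[:,1],-np.sin(q)*T0[:,0]+np.cos(q)*T0[:,1],T0[:,2]]
plan(r,[(pin+B[:,2]*25,T),(pin-B[:,2]*32,T)])
```

```text
[ 5.86757e+02  5.69800e+01  6.98110e+01 -1.42600e+00  3.66000e-01]
[[0.7, 0.1], [-0.7, 0.2], [-1.6, -0.0], [-0.2, 0.2], [0.0, 0.3], [0.8, -0.8], [-0.7, 0.4], [0.8, -0.0], [-0.1, -0.2], [0.2, -0.2]]
pin [614.60751023  76.54363208 207.60433413]
mv [0.23, 0.04, 7.35] [-0.1, 0.2, 29.6] dist 74 world [612.8, 88.9, 229.3]
mv [-0.0, 0.0, 5.7] [0.0, 0.0, 0.0] dist 57 world [616.9, 60.7, 179.9]
```

Request:
apply_moves(
  targets=[
    [[1, 0.2, 0, 7.4, 0, 0, 29.6], [1, 0.2, 0, 7.4, 0, 0, 29.6], [1, 0.2, 0, 7.4, 0, 0, 29.6], [1, 0.2, 0, 7.4, 0, 0, 29.6], [0, 0.2, 0, 13.1, 0, 0, 29.6], [0, 0.2, 0, 13.1, 0, 0, 29.6], [0, 0.2, 0, 13.1, 0, 0, 29.6], [0, 0.2, 0, 13.1, 0, 0, 29.6]],
  ],
  newtons=40,
)

```text
clock: 3.95
eef_pos: [617.4, 60.6, 180.9]
tcp_rot: [2.682, -0.251, -0.322]
contact_force: [-0.2, 0.1, 1.1]
opening: 0.502
```

Request:
apply_moves(
  targets=[
    [[-1, 0, 0, 0, 0, 0, 0], [-1, 0, 0, 0, 0, 0, 0], [-1, 0, 0, 0, 0, 0, 0], [-1, 0, 0, 0, 0, 0, 0], [-1, 0, 0, 0, 0, 0, 0]],
  ],
  newtons=40,
)

```text
clock: 4.45
eef_pos: [618.1, 61.6, 182.5]
tcp_rot: [2.683, -0.253, -0.322]
contact_force: [-1.5, 2.9, 7.1]
opening: 0.174
```

```bash
cat >> h.py <<'E'
def bed():
    p=np.load('bed.npy');return p[:3],bedR(p[3])
def rz(T,q): return T@Ro.from_rotvec([0,0,q]).as_matrix()
E
python3 - <<'E'
from h import *; from rig import r
state(r);O,B=bed();s=r.sense();e=(np.array(s['eef_pos'])-O)@B;print('tcp in bed',e.round(1));a0=np.arctan2(e[1],135-e[0]);print(a0,np.hypot(e[1],135-e[0]))
R0=Ro.from_euler('xyz',s['tcp_rot']).as_matrix()
for a in np.linspace(a0,1.55,16)[1:]:
    d=B@np.array([135-85*np.cos(a)-e[0],85*np.sin(a)-e[1],0]);print(round(a,2),(R0.T@d/10).round(2).tolist())
E
```

```text
{'clock': 4.45, 'qpos': [0.367, 0.467, 1.687, -0.554, 1.172, 1.016], 'eef_pos': [618.133, 61.582, 182.478], 'tcp_rot': [2.683, -0.253, -0.322], 'contact_force': [-1.487, 2.94, 7.123], 'opening': 0.174}
tcp in bed [56.3 31.7 97.6]
0.38311135101770116 84.83428830218011
0.46 [0.66, -0.09, -0.0]
0.54 [1.32, -0.1, -0.0]
0.62 [1.98, -0.07, -0.0]
0.69 [2.63, 0.02, -0.0]
0.77 [3.28, 0.15, -0.0]
0.85 [3.91, 0.34, -0.0]
0.93 [4.53, 0.57, -0.01]
1.01 [5.13, 0.85, -0.01]
1.08 [5.7, 1.18, -0.01]
1.16 [6.25, 1.55, -0.01]
1.24 [6.77, 1.96, -0.01]
1.32 [7.25, 2.41, -0.02]
1.39 [7.7, 2.9, -0.02]
1.47 [8.1, 3.42, -0.02]
1.55 [8.47, 3.97, -0.02]
```

Request:
apply_moves(
  targets=[
    [[-1, 0.7, -0.1, 0, 0, 0, 0], [-1, 1.3, -0.1, 0, 0, 0, 0], [-1, 2, -0.1, 0, 0, 0, 0], [-1, 2.6, 0, 0, 0, 0, 0], [-1, 3.3, 0.15, 0, 0, 0, 0], [-1, 3.9, 0.35, 0, 0, 0, 0], [-1, 4.5, 0.6, 0, 0, 0, 0], [-1, 5.1, 0.85, 0, 0, 0, 0]],
  ],
)

```text
clock: 5.25
eef_pos: [661.0, 40.7, 198.1]
tcp_rot: [2.685, -0.251, -0.322]
contact_force: [-5.7, 4.7, -4.6]
opening: 0.17
```

Request:
apply_moves(
  targets=[
    [[-1, 0.6, 0.3, 0, 0, 0, 0], [-1, 1.1, 0.7, 0, 0, 0, 0], [-1, 1.65, 1.1, 0, 0, 0, 0], [-1, 2.1, 1.55, 0, 0, 0, 0], [-1, 2.6, 2.05, 0, 0, 0, 0], [-1, 3, 2.6, 0, 0, 0, 0], [-1, 3.4, 3.1, 0, 0, 0, 0], [-1, 3.4, 3.1, 0, 0, 0, 0]],
  ],
)

```text
clock: 6.05
eef_pos: [680.0, 5.6, 219.9]
tcp_rot: [2.687, -0.251, -0.323]
contact_force: [-2.5, 2.4, -1.2]
opening: 0.17
```

Run:
```python
from h import *; from rig import r
state(r);O,B=bed();s=r.sense();e=(np.array(s['eef_pos'])-O)@B;print('tcp in bed',e.round(1));print(np.arctan2(e[1],135-e[0]),np.hypot(e[1],135-e[0]))
```

```text
{'clock': 6.05, 'qpos': [0.255, 0.486, 1.561, -0.55, 1.213, 0.865], 'eef_pos': [680.049, 5.559, 219.894], 'tcp_rot': [2.687, -0.251, -0.323], 'contact_force': [-2.509, 2.368, -1.177], 'opening': 0.17}
tcp in bed [130.8  84.9  97.8]
1.521115736159418 84.9888045235116
```

Run:
```python
from h import *; from rig import r
O,B=bed();s=r.sense();R0=Ro.from_euler('xyz',s['tcp_rot']).as_matrix();p=np.array(s['eef_pos'])
plan(r,[(p-R0[:,2]*80,R0),((560,-130,380),M(-1.25)),((436,-308,250),M(-.55))])
```

```text
mv [0.0, -0.0, -8.0] [0.0, 0.0, 0.0] dist 80 world [674.3, 44.6, 289.5]
mv [-2.89, 22.56, -0.18] [29.7, -5.3, -39.3] dist 227 world [560.0, -130.0, 380.0]
mv [-17.38, 12.98, 13.0] [0.0, 0.0, -40.1] dist 253 world [436.0, -308.0, 250.0]
```

Request:
apply_moves(
  targets=[
    [[1, 0, 0, 0, 0, 0, 0], [1, 0, 0, 0, 0, 0, 0], [1, 0, 0, 0, 0, 0, 0], [1, 0, 0, -8, 0, 0, 0], [1, 0, 0, -8, 0, 0, 0], [1, 0, 0, -8, 0, 0, 0]],
  ],
)

```text
clock: 6.65
eef_pos: [676.3, 46.7, 294.3]
tcp_rot: [2.691, -0.257, -0.322]
contact_force: [0.3, -0.3, 0.8]
opening: 1.001
```

Request:
apply_moves(
  targets=[
    [[1, -2.9, 22.6, -0.2, 29.7, -5.3, -39.3], [1, -2.9, 22.6, -0.2, 29.7, -5.3, -39.3], [1, -2.9, 22.6, -0.2, 29.7, -5.3, -39.3], [1, -2.9, 22.6, -0.2, 29.7, -5.3, -39.3], [1, -2.9, 22.6, -0.2, 29.7, -5.3, -39.3], [1, -2.9, 22.6, -0.2, 29.7, -5.3, -39.3], [1, -2.9, 22.6, -0.2, 29.7, -5.3, -39.3], [1, -2.9, 22.6, -0.2, 29.7, -5.3, -39.3]],
  ],
)

```text
clock: 7.45
eef_pos: [561.1, -130.5, 383.5]
tcp_rot: [-3.141, -0.007, 0.32]
contact_force: [-0.6, 0.4, -1.1]
opening: 1.001
```

Request:
apply_moves(
  targets=[
    [[1, -17.4, 13, 13, 0, 0, -40.1], [1, -17.4, 13, 13, 0, 0, -40.1], [1, -17.4, 13, 13, 0, 0, -40.1], [1, -17.4, 13, 13, 0, 0, -40.1], [1, -17.4, 13, 13, 0, 0, -40.1], [1, -17.4, 13, 13, 0, 0, -40.1], [1, -17.4, 13, 13, 0, 0, -40.1], [1, -17.4, 13, 13, 0, 0, -40.1]],
  ],
)

```text
clock: 8.25
eef_pos: [438.4, -307.7, 252.6]
tcp_rot: [3.137, -0.005, 1.018]
contact_force: [1.0, 0.3, 0.3]
opening: 1.001
```

Run:
```python
from h import *; from rig import r
state(r); f=snap(r,'wrist','w3'); S=snap(r,'scene','scene1')
a=cv2.resize(f['pixels'],(533,400),interpolation=cv2.INTER_CUBIC);b=cv2.resize(S['pixels'][190:290,200:320],(267,222),interpolation=cv2.INTER_CUBIC)
c=np.zeros((400,800,3),np.uint8);c[:,:533]=a;c[:222,533:]=b;cv2.imwrite('pics/w3b.png',c[:,:,::-1])
g=f['pixels'].max(2); m=(g<95).astype(np.uint8); m[int(420*.62):]=0
n,l,st,ce=cv2.connectedComponentsWithStats(m)
for i in range(1,n):
    if st[i][4]>800: print(st[i],ce[i].round())
print(proj(f,[(487,-339,14)]))
```

```text
{'clock': 8.25, 'qpos': [-0.618, 0.19, 1.804, 0.006, 1.143, -1.639], 'eef_pos': [438.393, -307.666, 252.61], 'tcp_rot': [3.137, -0.005, 1.018], 'contact_force': [0.99, 0.305, 0.345], 'opening': 1.001}
[   28     0   275   260 36985] [165. 125.]
[  444    83   116   176 12764] [515. 180.]
[[278.0540284  219.50254423]]
```

View pics/w3b.png

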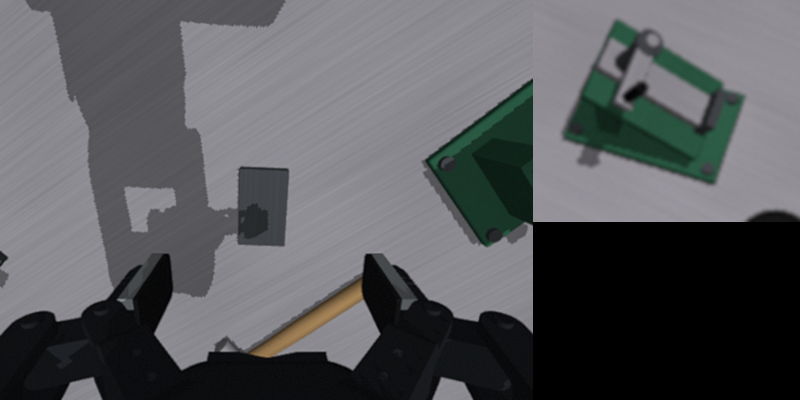

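Keeper stands aside. The plate is clear in the wrist view at (238–288, 168–246) in the 533-wide picture, and the hammer's handle is well away. I'll segment the plate by its bluish dark colour.

Run:
```python
from h import *; from rig import r
f=ld('w3');p=f['pixels'].astype(int);y0,x0=165,235;c=p[y0:270,x0:320]
print(c[40,10],c[40,30],c[75,35],c[40,75],c[70,3])
sat=(c[...,2]-c[...,0])
print(np.round(sat[40,::6]),np.round(c[40,::6,1]),sat[::6,40],c[::6,40,1])
S=ld('scene0')
for z in(14,):
  q=np.array([(239,171),(288,172),(284.5,246),(238,245)])*560/533.;X=onz(f,q,z);print(X.round(1),X.mean(0),[np.linalg.norm(X[i]-X[i-1]).round(1) for i in range(4)])
print('height check plate corners 2 views:');Sc=np.array([(23,48),(42,87),(120,50),(100,17)])/3+165
for X0 in X:
  pr=proj(S,[X0])[0];j=np.argmin(np.hypot(*(Sc-pr).T));i=np.argmin(np.linalg.norm(X-X0,axis=1));print(tri([(f,q[i]),(S,Sc[j])]))
```

```text
[144 142 149] [64 68 72] [39 41 44] [143 141 148] [89 89 92]
[6 5 6 9 6 8 8 7 8 6 7 5 5 5 5] [142 141 144  69  70  68  69  71  69  69  68  79 140 142 139] [6 5 5 8 8 9 7 8 8 9 4 4 4 6 8 7 5 5] [140 141  38  68  67  68  68  70  69  67  41  41  41  42  67  65 140 141]
[[ 430.  -339.9   14. ]
 [ 461.9 -290.6   14. ]
 [ 543.3 -343.8   14. ]
 [ 510.7 -393.9   14. ]] [ 486.50224222 -342.04466421   14.        ] [np.float64(97.1), np.float64(58.7), np.float64(97.3), np.float64(59.8)]
height check plate corners 2 views:
(array([ 429.19852937, -338.01863167,   12.79552626]), [np.float64(2.243714653231877), np.float64(2.243714653231928)])
(array([ 461.2479754 , -289.32621528,   13.82550288]), [np.float64(1.4267389036223572), np.float64(1.426738903622247)])
(array([ 544.90551254, -343.88845016,    9.53710363]), [np.float64(0.8572336005292854), np.float64(0.857233600529202)])
(array([ 510.02499047, -392.57006848,   14.46330461]), [np.float64(1.1957557089847586), np.float64(1.1957557089848334)])
```

Run:
```python
from h import *; from rig import r
plan(r,[((487,-341.5,50),M(-.584)),((487,-341.5,0),M(-.584))])
```

```text
mv [-0.49, 5.76, 20.35] [0.3, -0.3, 1.9] dist 212 world [487.0, -341.5, 50.0]
mv [0.0, 0.0, 5.0] [0.0, 0.0, 0.0] dist 50 world [487.0, -341.5, 0.0]
```

Request:
apply_moves(
  targets=[
    [[1, -0.5, 5.8, 20.4, 0.3, -0.3, 1.9], [1, -0.5, 5.8, 20.4, 0.3, -0.3, 1.9], [1, -0.5, 5.8, 20.4, 0.3, -0.3, 1.9], [1, -0.5, 5.8, 20.4, 0.3, -0.3, 1.9], [1, -0.5, 5.8, 20.4, 0.3, -0.3, 1.9], [1, -0.5, 5.8, 20.4, 0.3, -0.3, 1.9], [1, -0.5, 5.8, 20.4, 0.3, -0.3, 1.9]],
  ],
)

```text
clock: 9.05
eef_pos: [488.4, -341.8, 51.5]
tcp_rot: [3.139, -0.0, 0.987]
contact_force: [-0.0, -0.1, 1.3]
opening: 1.001
```

Run:
```python
from h import *; from rig import r
state(r);plan(r,[((487,-341.5,0),M(-.584))])
```

```text
{'clock': 9.05, 'qpos': [-0.613, 0.529, 1.826, 0.0, 0.784, -1.601], 'eef_pos': [488.4, -341.84, 51.468], 'tcp_rot': [3.139, -0.0, 0.987], 'contact_force': [-0.048, -0.091, 1.292], 'opening': 1.001}
mv [-0.05, -0.15, 5.15] [0.1, -0.0, 0.0] dist 51 world [487.0, -341.5, 0.0]
```

Request:
apply_moves(
  targets=[
    [[1, 0, -0.1, 2.5, 0, 0, 0], [1, 0, -0.1, 4, 0, 0, 0], [1, 0, -0.1, 5.1, 0, 0, 0], [1, 0, -0.1, 5.1, 0, 0, 0], [1, 0, -0.1, 5.1, 0, 0, 0]],
  ],
)

```text
clock: 9.55
eef_pos: [487.8, -341.5, 1.0]
tcp_rot: [3.139, -0.0, 0.987]
contact_force: [0.4, 0.1, 0.1]
opening: 0.995
```

Request:
apply_moves(
  targets=[
    [[-1, 0, 0, 0, 0, 0, 0], [-1, 0, 0, 0, 0, 0, 0], [-1, 0, 0, 0, 0, 0, 0], [-1, 0, 0, 0, 0, 0, 0], [-1, 0, 0, 0, 0, 0, 0]],
  ],
  newtons=70,
)

```text
clock: 10.05
eef_pos: [488.3, -342.1, 2.4]
tcp_rot: [3.137, 0.0, 0.987]
contact_force: [-2.8, 0.0, 11.3]
opening: 0.679
```

Request:
apply_moves(
  targets=[
    [[-1, 0, 0, -0.5, 0, 0, 0], [-1, 0, 0, -1.5, 0, 0, 0], [-1, 0, 0, -4, 0, 0, 0], [-1, 0, 0, -8, 0, 0, 0], [-1, 0, 0, -12, 0, 0, 0], [-1, 0, 0, -15, 0, 0, 0], [-1, 0, 0, -15, 0, 0, 0]],
  ],
)

```text
clock: 10.75
eef_pos: [490.0, -343.3, 157.5]
tcp_rot: [3.129, 0.0, 0.987]
contact_force: [0.7, -0.8, -4.7]
opening: 0.676
```

Run:
```python
from h import *; from rig import r
O,B=bed();T=toolbed(B)
plan(r,[((510,-230,380),M(-1.0)),(O+B@[57,0,200],T),(O+B@[57,0,62],T)])
```

```text
mv [10.55, -4.3, -22.31] [0.7, -0.1, 23.9] dist 251 world [510.0, -230.0, 380.0]
mv [24.06, -24.61, 10.85] [-29.5, -6.4, 23.8] dist 361 world [579.4, 107.1, 271.5]
mv [-0.0, -0.0, 13.8] [0.0, 0.0, 0.0] dist 138 world [589.4, 38.8, 152.0]
```

Request:
apply_moves(
  targets=[
    [[-1, 10.6, -4.3, -22.3, 0.7, -0.1, 23.9], [-1, 10.6, -4.3, -22.3, 0.7, -0.1, 23.9], [-1, 10.6, -4.3, -22.3, 0.7, -0.1, 23.9], [-1, 10.6, -4.3, -22.3, 0.7, -0.1, 23.9], [-1, 10.6, -4.3, -22.3, 0.7, -0.1, 23.9], [-1, 10.6, -4.3, -22.3, 0.7, -0.1, 23.9], [-1, 10.6, -4.3, -22.3, 0.7, -0.1, 23.9]],
  ],
)

```text
clock: 11.45
eef_pos: [510.5, -229.2, 379.8]
tcp_rot: [3.141, -0.001, 0.571]
contact_force: [0.1, -0.7, -5.1]
opening: 0.672
```

Request:
apply_moves(
  targets=[
    [[-1, 24.1, -24.6, 10.8, -29.5, -6.4, 23.8], [-1, 24.1, -24.6, 10.8, -29.5, -6.4, 23.8], [-1, 24.1, -24.6, 10.8, -29.5, -6.4, 23.8], [-1, 24.1, -24.6, 10.8, -29.5, -6.4, 23.8], [-1, 24.1, -24.6, 10.8, -29.5, -6.4, 23.8], [-1, 24.1, -24.6, 10.8, -29.5, -6.4, 23.8], [-1, 24.1, -24.6, 10.8, -29.5, -6.4, 23.8], [-1, 24.1, -24.6, 10.8, -29.5, -6.4, 23.8]],
  ],
)

```text
clock: 12.25
eef_pos: [574.0, 86.6, 274.5]
tcp_rot: [2.617, 0.005, 0.147]
contact_force: [1.4, 0.0, -5.1]
opening: 0.67
```

Run:
```python
from h import *; from rig import r
O,B=bed();T=toolbed(B);state(r);s=r.sense();e=(np.array(s['eef_pos'])-O)@B;print('tcp bed',e.round(1))
plan(r,[(O+B@[57,0,62],T)])
f=snap(r,'wrist','w4')
S=snap(r,'side','side1')
a=cv2.resize(f['pixels'],(533,400),interpolation=cv2.INTER_CUBIC);b=cv2.resize(S['pixels'][120:270,200:300],(267,400),interpolation=cv2.INTER_CUBIC)
c=np.zeros((400,800,3),np.uint8);c[:,:533]=a;c[:,533:]=b;cv2.imwrite('pics/w4b.png',c[:,:,::-1])
```

```text
{'clock': 12.25, 'qpos': [0.434, 0.328, 1.676, -0.514, 1.338, 0.457], 'eef_pos': [573.985, 86.605, 274.533], 'tcp_rot': [2.617, 0.005, 0.147], 'contact_force': [1.351, 0.046, -5.145], 'opening': 0.67}
tcp bed [ 75.4  -8.4 192.9]
mv [0.89, -1.84, 13.08] [0.0, 0.2, 0.3] dist 132 world [589.4, 38.8, 152.0]
```

View pics/w4b.png

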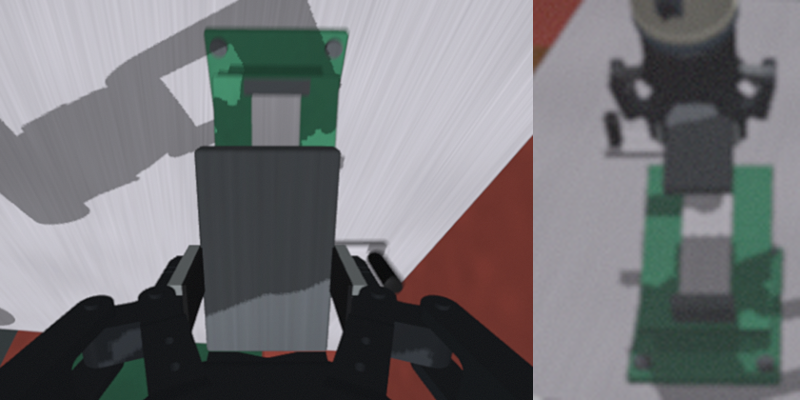

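The plate is held square. Its downhill end is at (197–340, 150) in the 533-wide picture, in line with the rail and stop. I'll compute where it sits in the hand.

Run:
```python
from h import *; from rig import r
f=ld('w4');s=r.sense();R0=Ro.from_euler('xyz',s['tcp_rot']).as_matrix();p=np.array(s['eef_pos'])
g=f['pixels'][...,1].astype(int);print('col300',g[150:166,300],'row200',g[200,200:216],g[200,346:362])
q=np.array([(197,152),(340,152),(205,350),(328,350)])*560/533.
c,d=ray(f,q);c=(c-p)@R0;d=d@R0
for z in(-11.6,2.4):print(z,(c+d*((z-c[2])/d[:,2])[:,None]).round(1).tolist())
```

```text
col300 [126 125 111  74  44  39  40  48  54  58  61  63  64  64  63  63] row200 [191 192 195 194 194 183 130  70  57  64  65  67  65  65  64  64] [ 62  63  63  62  62  62  59  56  78 141 194 201 197 196 195 196]
-11.6 [[-28.9, -49.3, -11.6], [29.4, -49.0, -11.6], [-31.6, 49.6, -11.6], [29.7, 49.8, -11.6]]
2.4 [[-31.9, -47.1, 2.4], [32.5, -46.8, 2.4], [-34.9, 62.2, 2.4], [32.9, 62.5, 2.4]]
```

Request:
apply_moves(
  targets=[
    [[-1, 0.9, -1.8, 5, 0, 0.2, 0.3], [-1, 0.9, -1.8, 9, 0, 0.2, 0.3], [-1, 0.9, -1.8, 13, 0, 0.2, 0.3], [-1, 0.9, -1.8, 15, 0, 0.2, 0.3], [-1, 0.9, -1.8, 16.5, 0, 0.2, 0.3], [-1, 0.9, -1.8, 17, 0, 0.2, 0.3], [-1, 0.9, -1.8, 17, 0, 0.2, 0.3]],
  ],
)

```text
clock: 13.05
eef_pos: [591.7, 21.5, 115.2]
tcp_rot: [2.62, 0.004, 0.147]
contact_force: [-4.2, 1.0, -0.3]
opening: 0.671
```

Run:
```python
from h import *; from rig import r
O,B=bed();T=toolbed(B);state(r);s=r.sense();e=(np.array(s['eef_pos'])-O)@B;print('tcp bed',e.round(1))
plan(r,[(O+B@[54,0,3],T)]);snap(r,'wrist','w5')
```

```text
{'clock': 13.05, 'qpos': [0.321, 0.507, 1.81, -0.612, 1.022, 0.552], 'eef_pos': [591.656, 21.515, 115.192], 'tcp_rot': [2.62, 0.004, 0.147], 'contact_force': [-4.155, 0.989, -0.343], 'opening': 0.671}
tcp bed [53.7 -0.3 21.4]
mv [0.03, 0.03, 1.84] [-0.1, 0.2, 0.2] dist 18 world [593.3, 12.2, 99.4]
```

Request:
apply_moves(
  targets=[
    [[-1, 0, 0, 0.4, 0, 0.2, 0.2], [-1, 0, 0, 0.8, 0, 0.2, 0.2], [-1, 0, 0, 1.2, 0, 0.2, 0.2], [-1, 0, 0, 1.5, 0, 0.2, 0.2], [-1, 0, 0, 1.7, 0, 0.2, 0.2], [-1, 0, 0, 1.7, 0, 0.2, 0.2]],
  ],
)

```text
clock: 13.7
eef_pos: [594.1, 16.6, 108.0]
tcp_rot: [2.62, -0.008, 0.143]
contact_force: [-31.9, 31.9, 70.7]
opening: 0.674
```

Run:
```python
from h import *; from rig import r
O,B=bed();T=toolbed(B);state(r);s=r.sense();e=(np.array(s['eef_pos'])-O)@B;print('tcp bed',e.round(1),'F bed',(np.array(s['contact_force'])@B).round(1))
plan(r,[(O+B@[50,0,2.4],T)])
```

```text
{'clock': 13.7, 'qpos': [0.313, 0.515, 1.818, -0.625, 0.998, 0.569], 'eef_pos': [594.104, 16.609, 107.966], 'tcp_rot': [2.62, -0.008, 0.143], 'contact_force': [-31.915, 31.909, 70.695], 'opening': 0.674}
tcp bed [54.6  1.4 12.5] F bed [  4.  -27.   79.3]
mv [-0.15, -0.46, 1.01] [-0.1, -0.3, -0.3] dist 11 world [592.8, 15.3, 96.9]
```

Contact came early (79 N). I'll back off first, then look at the picture taken just before it.

Request:
apply_moves(
  targets=[
    [[-1, 0, 0, -2, 0, 0, 0], [-1, 0, 0, -3, 0, 0, 0], [-1, 0, 0, -3, 0, 0, 0]],
  ],
)

```text
clock: 14.0
eef_pos: [592.9, 32.2, 135.0]
tcp_rot: [2.621, -0.011, 0.144]
contact_force: [1.2, -0.0, -5.0]
opening: 0.67
```

Run:
```python
from h import *; from rig import r
state(r);f=ld('w5');g=snap(r,'wrist','w6');S=snap(r,'scene','scene2');D=snap(r,'side','side2')
c=np.zeros((600,800,3),np.uint8);c[:300,:400]=cv2.resize(f['pixels'],(400,300),interpolation=cv2.INTER_AREA);c[:300,400:]=cv2.resize(g['pixels'],(400,300),interpolation=cv2.INTER_AREA)
c[300:,:400]=cv2.resize(S['pixels'][160:265,190:330],(400,300),interpolation=cv2.INTER_CUBIC);c[300:,400:]=cv2.resize(D['pixels'][120:270,180:380],(400,300),interpolation=cv2.INTER_CUBIC)
cv2.imwrite('pics/m1.png',c[:,:,::-1])
```

```text
{'clock': 14.0, 'qpos': [0.338, 0.48, 1.799, -0.6, 1.05, 0.552], 'eef_pos': [592.872, 32.225, 134.95], 'tcp_rot': [2.621, -0.011, 0.144], 'contact_force': [1.156, -0.047, -5.049], 'opening': 0.67}
```

View pics/m1.png

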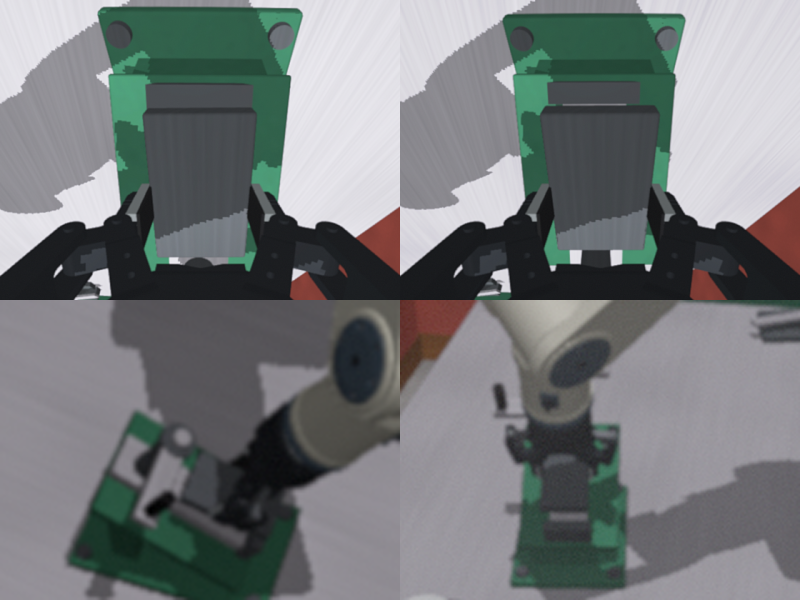

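Run:
```python
from h import *; from rig import r
s=r.sense();O,B=bed()
print('tcp bed',((np.array(s['eef_pos'])-O)@B).round(1))
f=ld('w6');P=f['pixels'].astype(int)[...,1]
def edges(row,lo,hi,mid):
    w=P[row].astype(float);gd=np.abs(np.gradient(w));l=[c for c in range(lo,hi) if gd[c]>12];return l
for row in (125,135,153,160,170,200,240): print(row,edges(row,180,380,280))
for c in (260,280,300): print('col',c,P[100:170:2,c].tolist())
mt=np.array(r.grab_frame('wrist')['mount']) if 0 else None
```

```text
tcp bed [54.5  0.6 41.1]
125 [205, 206, 207]
135 [206, 207]
153 [198, 199, 200, 201, 359, 360]
160 [189, 190, 191, 195, 196, 197]
170 [379]
200 [359, 377, 378, 379]
240 [353, 354, 355, 374, 375, 376]
col 260 [71, 71, 81, 91, 91, 90, 91, 59, 75, 75, 74, 74, 75, 75, 74, 74, 76, 74, 74, 74, 74, 74, 75, 130, 69, 49, 50, 53, 50, 58, 67, 72, 71, 73, 72]
col 280 [72, 71, 82, 91, 91, 92, 89, 60, 75, 74, 76, 75, 75, 75, 74, 75, 74, 75, 73, 74, 73, 74, 77, 127, 59, 50, 51, 50, 51, 59, 68, 72, 73, 72, 72]
col 300 [70, 71, 84, 93, 94, 95, 92, 58, 75, 74, 74, 74, 75, 75, 72, 73, 73, 73, 74, 74, 73, 73, 77, 130, 59, 51, 51, 51, 50, 59, 68, 71, 73, 73, 72]
```

Run:
```python
from h import *
O,B=bed();mount=None
def seg(P,row):
    p=P[row].astype(int);m=np.abs(p[:,1]-p[:,0])<14  # grey
    m&=(p[:,1]<120); c=280
    l=c
    while m[l-1]:l-=1
    rr=c
    while m[rr+1]:rr+=1
    return l-.5,rr+.5
for tag in('w4','w5','w6'):
    f=ld(tag)
    out=[]
    for row in {'w4':(170,190,215),'w5':(120,130,165,180,210),'w6':(120,130,140,160,170,180,210)}[tag]:
        l,rr=seg(f['pixels'],row)
        c,d=ray(f,[(l,row),(rr,row)]);
        # depth so that chord =60 with equal cam depth
        zc=d@f['R'][2];d=d/zc[:,None];t=60/np.linalg.norm(d[1]-d[0]);X=c+d*t
        out.append((row,l,rr,((X.mean(0)-O)@B).round(1).tolist(),'dy-tilt'))
    print(tag);[print('  ',o) for o in out]
```

```text
w4
   (170, 204.5, 358.5, [26.8, -7.6, 204.8], 'dy-tilt')
   (190, 205.5, 355.5, [35.1, -7.9, 203.6], 'dy-tilt')
   (215, 207.5, 353.5, [45.8, -7.9, 202.9], 'dy-tilt')
w5
   (120, 203.5, 353.5, [-13.5, -0.7, 24.4], 'dy-tilt')
   (130, 204.5, 353.5, [-9.6, -0.5, 24.6], 'dy-tilt')
   (165, 199.5, 358.5, [2.5, -0.4, 37.1], 'dy-tilt')
   (180, 201.5, 357.5, [8.5, -0.2, 36.2], 'dy-tilt')
   (210, 204.5, 354.5, [21.1, -0.2, 34.5], 'dy-tilt')
w6
   (120, 206.5, 335.5, [-11.8, -0.7, 23.9], 'dy-tilt')
   (130, 207.5, 335.5, [-7.2, -0.6, 23.8], 'dy-tilt')
   (140, 207.5, 334.5, [-2.6, -0.9, 23.8], 'dy-tilt')
   (160, 196.5, 362.5, [0.8, 2.8, 64.4], 'dy-tilt')
   (170, 196.5, 361.5, [4.4, 2.6, 64.6], 'dy-tilt')
   (180, 198.5, 360.5, [8.3, 2.8, 63.4], 'dy-tilt')
   (210, 202.5, 356.5, [20.9, 2.7, 60.2], 'dy-tilt')
```

The measured stop (z 24, y about 0) confirms the bed frame. The plate sat about 4 mm downhill in the grip, so its end landed on the stop's top and pitched up about 0.2 rad. To fix this I'll set it down farther uphill with a lighter grip, so the uphill end touches first and the plate turns flat. Then I'll slide it down to the stop.

Run:
```python
from h import *; from rig import r
O,B=bed();T=toolbed(B);state(r)
plan(r,[(O+B@[66,-1,30],T),(O+B@[66,-1,10],T)])
```

```text
{'clock': 14.15, 'qpos': [0.337, 0.483, 1.801, -0.6, 1.05, 0.552], 'eef_pos': [591.169, 30.684, 132.614], 'tcp_rot': [2.62, -0.006, 0.143], 'contact_force': [0.527, 0.313, -4.411], 'opening': 0.669}
mv [-0.15, 1.15, 1.1] [-0.1, -0.2, -0.3] dist 16 world [591.9, 15.1, 128.8]
mv [-0.0, -0.0, 2.0] [0.0, 0.0, 0.0] dist 20 world [593.3, 5.2, 111.5]
```

Request:
apply_moves(
  targets=[
    [[-1, -0.1, 0.6, 0, -0.1, -0.2, -0.3], [-1, -0.1, 1.2, 0, -0.1, -0.2, -0.3], [-1, -0.1, 1.2, 1.1, -0.1, -0.2, -0.3], [-1, -0.1, 1.2, 1.6, -0.1, -0.2, -0.3], [-1, -0.1, 1.2, 2, -0.1, -0.2, -0.3], [-1, -0.1, 1.2, 2.4, -0.1, -0.2, -0.3], [-1, -0.1, 1.2, 2.8, -0.1, -0.2, -0.3], [-1, -0.1, 1.2, 2.8, -0.1, -0.2, -0.3]],
  ],
  newtons=30,
)

```text
clock: 14.95
eef_pos: [593.5, 6.2, 113.8]
tcp_rot: [2.618, 0.001, 0.145]
contact_force: [-0.8, -0.6, -4.6]
opening: 0.67
```

```bash
cat >> h.py <<'E'
def tb(r):
    O,B=bed();s=r.sense();print('clk',s['clock'],'tcp bed',((np.array(s['eef_pos'])-O)@B).round(1),'F bed',(np.array(s['contact_force'])@B).round(1),'Tq bed',(np.array(s['wrist_torque'])@B).round(2),'op',round(s['opening'],3))
def seg(P,row,c=280):
    p=P[row].astype(int);m=np.abs(p[:,1]-p[:,0])<14;m&=(p[:,1]<120);l=c;rr=c
    if not m[c]:return None
    while l>0 and m[l-1]:l-=1
    while rr<558 and m[rr+1]:rr+=1
    return l-.5,rr+.5
def widths(f,rows,W=60,c0=280):
    O,B=bed()
    for row in rows:
        q=seg(f['pixels'],row,c0)
        if q is None: print(row,None);continue
        c,d=ray(f,[(q[0],row),(q[1],row)]);d=d/(d@f['R'][2])[:,None];t=W/np.linalg.norm(d[1]-d[0]);print(row,q,((c+d*t).mean(0)-O)@B)
np.set_printoptions(precision=1,suppress=True)
E
python3 - <<'E'
from h import *; from rig import r
tb(r);f=snap(r,'wrist','w7');print(f['pixels'][100:180:2,280,1].tolist());widths(f,(120,135,150,160,170,180,190,200,210,220))
E
```

```text
clk 14.95 tcp bed [66.3 -0.7 12.5] F bed [-1.8 -0.9 -4.2] Tq bed [-0.   0.7 -0. ] op 0.67
[80, 80, 79, 79, 79, 79, 80, 79, 80, 78, 79, 99, 155, 156, 157, 156, 156, 155, 156, 156, 156, 156, 155, 152, 62, 54, 54, 53, 54, 63, 72, 75, 77, 77, 77, 77, 77, 78, 78, 77]
120 (198.5, 359.5) [-1.2 -0.7 25. ]
135 None
150 (202.5, 357.5) [10.1 -0.3 23.2]
160 (196.5, 362.5) [12.5 -0.5 33. ]
170 (197.5, 361.5) [16.2 -0.5 32.5]
180 (198.5, 360.5) [20.1 -0.5 32. ]
190 (199.5, 359.5) [24.  -0.5 31.6]
200 (200.5, 358.5) [28.  -0.5 31.1]
210 (202.5, 357.5) [32.4 -0.3 29.8]
220 (203.5, 356.5) [36.7 -0.3 29.2]
```

Request:
apply_moves(
  targets=[
    [[-1, 0, 0, 0.2, 0, 0, 0], [-1, 0, 0, 0.4, 0, 0, 0], [-1, 0, 0, 0.6, 0, 0, 0], [-1, 0, 0, 0.8, 0, 0, 0], [-1, 0, 0, 0.8, 0, 0, 0]],
  ],
)

```text
clock: 15.5
eef_pos: [594.9, 4.8, 108.1]
tcp_rot: [2.621, -0.003, 0.146]
contact_force: [-5.7, 16.6, 7.1]
opening: 0.671
```

Run:
```python
from h import *; from rig import r
tb(r);f=snap(r,'wrist','w8');print(f['pixels'][130:180:2,280,1].tolist());widths(f,(120,160,170,190,210,220))
```

```text
clk 15.5 tcp bed [64.9  0.5  6.7] F bed [-11.4  -3.3  14.8] Tq bed [-0.8  1.4 -0.1] op 0.671
[157, 156, 155, 156, 156, 156, 156, 154, 82, 51, 51, 58, 70, 75, 79, 78, 79, 78, 78, 78, 78, 78, 78, 78, 78]
120 (191.5, 358.5) [-2.9 -0.9 24.1]
160 (201.5, 360.5) [11.9  1.3 21.9]
170 (202.5, 359.5) [15.8  1.3 21.3]
190 (203.5, 357.5) [23.8  1.1 21. ]
210 (205.5, 356.5) [32.   1.3 20.7]
220 (205.5, 355.5) [36.1  1.1 21. ]
```

Request:
apply_moves(
  targets=[
    [[-1, 0, 0, 0.2, 0, 0, 0], [-1, 0, 0, 0.4, 0, 0, 0], [-1, 0, 0, 0.4, 0, 0, 0]],
  ],
)

```text
clock: 15.85
eef_pos: [595.4, 4.6, 105.5]
tcp_rot: [2.622, -0.004, 0.146]
contact_force: [-6.1, 13.8, 6.9]
opening: 0.669
```

Run:
```python
from h import *; from rig import r
tb(r);f=snap(r,'wrist','w9');widths(f,(120,160,170,190,210,220))
```

```text
clk 15.85 tcp bed [63.9  1.   4.4] F bed [-9.2 -4.  13.2] Tq bed [-1.   0.9 -0.1] op 0.669
120 (188.5, 358.5) [-3.9 -0.9 24.2]
160 (203.5, 359.5) [11.3  2.  17.2]
170 (204.5, 358.5) [15.3  2.  16.6]
190 (204.5, 356.5) [23.2  1.6 17. ]
210 (206.5, 355.5) [31.5  1.8 16.7]
220 (206.5, 354.5) [35.7  1.6 16.9]
```

Request:
apply_moves(
  targets=[
    [[-1, -0.1, 0, 0.2, 0, 0, 0], [-1, -0.1, 0, 0.4, 0, 0, 0], [-1, -0.1, 0, 0.4, 0, 0, 0]],
  ],
)

```text
clock: 16.2
eef_pos: [595.5, 4.4, 103.4]
tcp_rot: [2.624, -0.007, 0.146]
contact_force: [-5.6, 13.2, 8.6]
opening: 0.673
```

Run:
```python
from h import *; from rig import r
tb(r);f=snap(r,'wrist','w10');widths(f,(120,160,170,190,210,220))
```

```text
clk 16.2 tcp bed [63.   1.   2.4] F bed [-7.7 -3.6 14.4] Tq bed [-0.7  0.9 -0.2] op 0.673
120 (186.5, 359.5) [-4.9 -0.9 24.5]
160 (204.5, 357.5) [10.8  1.9 12.7]
170 (204.5, 357.5) [14.6  1.9 13.8]
190 (205.5, 355.5) [22.7  1.7 13.4]
210 (206.5, 354.5) [31.   1.7 13.9]
220 (207.5, 353.5) [35.4  1.7 13.2]
```

Request:
apply_moves(
  targets=[
    [[-1, -0.1, -0.3, -0.05, 0, 0, 0], [-1, -0.2, -0.6, -0.05, 0, 0, 0], [-1, -0.2, -0.9, -0.05, 0, 0, 0], [-1, -0.2, -1.1, -0.05, 0, 0, 0], [-1, -0.2, -1.1, -0.05, 0, 0, 0]],
  ],
)

```text
clock: 16.75
eef_pos: [593.1, 11.1, 100.7]
tcp_rot: [2.618, -0.007, 0.146]
contact_force: [0.6, -11.3, 14.1]
opening: 0.673
```

Run:
```python
from h import *; from rig import r
tb(r);f=snap(r,'wrist','w11');print(list(zip(range(140,172,2),f['pixels'][140:172:2,280,1].tolist())));widths(f,(120,130,160,170,190,210,220))
```

```text
clk 16.75 tcp bed [55.5 -0.3  3.6] F bed [16.8 -1.1  6.6] Tq bed [-0.1 -2.9  0.1] op 0.673
[(140, 81), (142, 81), (144, 81), (146, 82), (148, 82), (150, 81), (152, 81), (154, 80), (156, 77), (158, 79), (160, 80), (162, 80), (164, 79), (166, 82), (168, 80), (170, 81)]
120 (191.5, 363.5) [-12.4  -0.8  24.5]
130 (192.5, 362.5) [-8.9 -0.8 24.1]
160 (203.5, 358.5) [ 3.   0.5 15.4]
170 (203.5, 357.5) [ 6.9  0.3 15.6]
190 (204.5, 356.5) [14.8  0.3 16.1]
210 (206.5, 354.5) [23.4  0.3 14.9]
220 (206.5, 353.5) [27.6  0.1 15.2]
```

Request:
apply_moves(
  targets=[
    [[-1, 0, 0.1, 0.2, 0, 0, 0], [-1, 0, 0, 0.3, 0, 0, 0], [1, 0, 0, 0.1, 0, 0, 0], [1, 0, 0, 0.1, 0, 0, 0], [1, 0, 0, 0, 0, 0, 0], [1, 0, 0, 0, 0, 0, 0]],
  ],
)

```text
clock: 17.4
eef_pos: [593.0, 11.1, 100.5]
tcp_rot: [2.618, -0.007, 0.146]
contact_force: [-0.4, 0.9, -0.1]
opening: 1.003
```

Run:
```python
from h import *; from rig import r
tb(r);f=snap(r,'wrist','w12');widths(f,(120,130,160,170,190,210,220,225))
O,B=bed();T=toolbed(B)
cv2.imwrite('pics/w12b.png',f['pixels'][:,:,::-1])
s=r.sense();R0=Ro.from_euler('xyz',s['tcp_rot']).as_matrix();p=np.array(s['eef_pos'])
```

```text
clk 17.4 tcp bed [55.5 -0.4  3.4] F bed [-0.9 -0.3  0.4] Tq bed [0.  0.2 0. ] op 1.003
120 (191.5, 363.5) [-12.4  -0.9  24.4]
130 (192.5, 363.5) [-9.  -0.7 24.6]
160 (205.5, 357.5) [ 3.4  0.6 12.6]
170 (205.5, 356.5) [ 7.4  0.4 12.8]
190 (206.5, 355.5) [15.4  0.4 13.3]
210 (208.5, 354.5) [24.   0.6 12.9]
220 (208.5, 353.5) [28.2  0.4 13.2]
225 (209.5, 353.5) [30.5  0.6 12.8]
```

View pics/w12b.png

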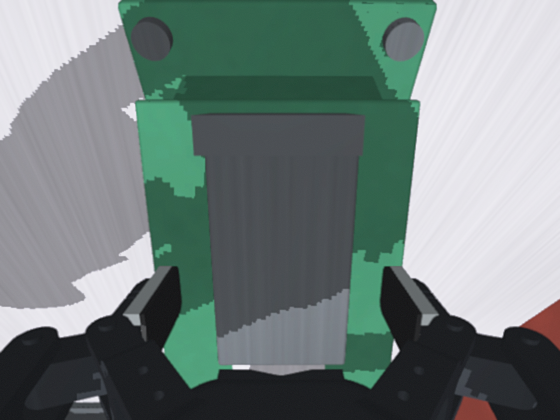

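Run:
```python
from h import *; from rig import r
O,B=bed();T=toolbed(B);f=ld('w12')
print('far end',((onbed(f,[(218,364),(345,364)],14,O,B)-O)@B).round(1).tolist())
w=ld('w1');q=np.array([(413,42),(388,101),(300,58)])*.7;X=onz(w,q,12);print(X.round(1).tolist(),[np.linalg.norm(X[i+1]-X[i]) for i in(0,1)]);c=(X[0]+X[2])/2
v=X[1]-X[2];yaw=np.arctan2(v[1],v[0]);print('c',c,'yaw',yaw)
c[2]=0;h=np.array([np.cos(yaw),np.sin(yaw),0]);vp=c-60*h+[0,0,260]
s=r.sense();R0=Ro.from_euler('xyz',s['tcp_rot']).as_matrix();p=np.array(s['eef_pos'])
plan(r,[(p-R0[:,2]*200,R0),((560,160,300),M(-.9)),(vp,M(yaw))])
```

```text
far end [[99.9, -29.6, 14.0], [100.5, 30.7, 14.0]]
[[580.8, 312.7, 12.0], [564.1, 254.4, 12.0], [471.1, 281.7, 12.0]] [np.float64(60.675532819755425), np.float64(96.85641281743435)]
c [526.  297.2  12. ] yaw -0.2853801673224788
mv [0.0, 0.0, -20.0] [0.0, 0.0, 0.0] dist 200 world [577.3, 109.8, 273.7]
mv [-0.96, -3.2, -4.89] [29.4, 7.5, -29.5] dist 59 world [560.0, 160.0, 300.0]
mv [2.4, -17.76, 4.0] [0.0, 0.0, -35.2] dist 184 world [468.4, 314.1, 260.0]
```

The plate is home: its far end measures x = 100, y −29.6 to +30.7, with the top flat at about 13–14. Now the housing.

Request:
apply_moves(
  targets=[
    [[1, 0, 0, -3, 0, 0, 0], [1, 0, 0, -8, 0, 0, 0], [1, 0, 0, -13, 0, 0, 0], [1, 0, 0, -18, 0, 0, 0], [1, 0, 0, -20, 0, 0, 0], [1, 0, 0, -20, 0, 0, 0]],
  ],
)

```text
clock: 18.05
eef_pos: [578.5, 111.7, 276.7]
tcp_rot: [2.619, -0.012, 0.148]
contact_force: [0.8, -0.2, 1.2]
opening: 0.998
```

Request:
apply_moves(
  targets=[
    [[1, -1, -3.2, -4.9, 29.4, 7.5, -29.5], [1, -1, -3.2, -4.9, 29.4, 7.5, -29.5], [1, -1, -3.2, -4.9, 29.4, 7.5, -29.5], [1, -1, -3.2, -4.9, 29.4, 7.5, -29.5], [1, -1, -3.2, -4.9, 29.4, 7.5, -29.5], [1, -1, -3.2, -4.9, 29.4, 7.5, -29.5]],
  ],
)

```text
clock: 18.65
eef_pos: [560.8, 159.2, 301.8]
tcp_rot: [-3.141, -0.005, 0.672]
contact_force: [0.1, -0.5, 0.7]
opening: 1.001
```

Request:
apply_moves(
  targets=[
    [[1, 2.4, -17.8, 4, 0, 0, -35.2], [1, 2.4, -17.8, 4, 0, 0, -35.2], [1, 2.4, -17.8, 4, 0, 0, -35.2], [1, 2.4, -17.8, 4, 0, 0, -35.2], [1, 2.4, -17.8, 4, 0, 0, -35.2], [1, 2.4, -17.8, 4, 0, 0, -35.2], [1, 2.4, -17.8, 4, 0, 0, -35.2]],
  ],
)

```text
clock: 19.35
eef_pos: [469.3, 312.8, 261.6]
tcp_rot: [3.139, -0.003, 1.283]
contact_force: [0.4, -1.1, -0.1]
opening: 0.999
```

Run:
```python
from h import *; from rig import r
state(r); f=snap(r,'wrist','w13'); S=snap(r,'scene','scene3')
a=cv2.resize(f['pixels'],(640,480),interpolation=cv2.INTER_CUBIC)
cv2.imwrite('pics/w13b.png',a[:,:,::-1])
```

```text
{'clock': 19.35, 'qpos': [0.586, 0.228, 1.735, -0.0, 1.174, -0.697], 'eef_pos': [469.331, 312.835, 261.614], 'tcp_rot': [3.139, -0.003, 1.283], 'contact_force': [0.432, -1.137, -0.127], 'opening': 0.999}
```

View pics/w13b.png

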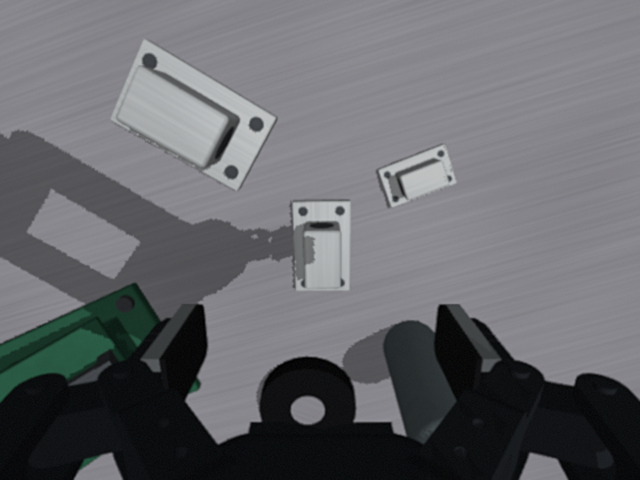

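The chosen housing is at (322,246) in the 640-wide picture, between the large (193,115) and small (417,177) ones. Foot corners are about (292,201), (350,200), (350,290), (296,291). The can stands to its right, so I'll check clearance.

Run:
```python
from h import *; from rig import r
f=ld('w13');k=560/640.;q=np.array([(292,201),(350,200),(350.5,290.5),(295,291)])*k
X=onz(f,q,12);print(X.round(1).tolist(),[np.linalg.norm(X[i]-X[i-1]).round(1) for i in range(4)],X.mean(0))
v=(X[2]-X[1]+X[3]-X[0]);yaw=np.arctan2(v[1],v[0]);v2=X[2]-X[1];print('yaw',yaw,np.arctan2(v2[1],v2[0]))
b=onz(f,np.array([(302,231),(342,231),(342,288),(303,288)])*k,52);print('block',b.round(1).tolist(),b.mean(0))
w=ld('w1');print('2-view foot corners',[ (x.round(1),np.round(e,1)) for x,e in [tri([(w,np.array(a)*.7),(f,np.array(c)*k)]) for a,c in(((413,42),(350,200)),((388,101),(350.5,290.5)))]] if 0 else [tri([(w,np.array((413,42))*.7),(f,q[i])])[0].round(1).tolist() for i in range(4)],[tri([(w,np.array((388,101))*.7),(f,q[i])])[0].round(1).tolist() for i in range(4)])
S=ld('scene0');D=ld('side0');print('can top',tri([(S,(365,294)),(D,(193,276))]));print('can base',onz(D,[(199,338)],0))
```

```text
[[468.2, 283.7, 12.0], [484.1, 340.8, 12.0], [581.6, 314.9, 12.0], [564.8, 256.3, 12.0]] [np.float64(100.4), np.float64(59.3), np.float64(100.9), np.float64(60.9)] [524.7 298.9  12. ]
yaw -0.26806779471708664 -0.2600800419549551
block [[491.2, 289.0, 52.0], [501.9, 325.1, 52.0], [558.1, 309.5, 52.0], [547.1, 272.7, 52.0]] [524.6 299.1  52. ]
2-view foot corners [[531.9, 300.0, -67.0], [568.2, 361.7, -318.9], [581.3, 313.9, 11.3], [563.6, 283.8, 59.9]] [[537.3, 262.7, -283.2], [559.1, 317.7, -374.3], [572.1, 284.8, 12.8], [564.6, 255.3, 11.3]]
can top (array([670.6, 357.7, 161.8]), [np.float64(2.5925243698015223), np.float64(2.592524369801606)])
can base [[667.2 372.8   0. ]]
```

Run:
```python
from h import *; from rig import r
plan(r,[((524.7,299,80),M(-.268))])
```

```text
mv [0.19, 5.61, 18.22] [0.2, -0.2, -1.1] dist 191 world [524.7, 299.0, 80.0]
```

Request:
apply_moves(
  targets=[
    [[1, 0.2, 5.6, 5, 0.2, -0.2, -1.1], [1, 0.2, 5.6, 10, 0.2, -0.2, -1.1], [1, 0.2, 5.6, 15, 0.2, -0.2, -1.1], [1, 0.2, 5.6, 18.2, 0.2, -0.2, -1.1], [1, 0.2, 5.6, 18.2, 0.2, -0.2, -1.1], [1, 0.2, 5.6, 18.2, 0.2, -0.2, -1.1], [1, 0.2, 5.6, 18.2, 0.2, -0.2, -1.1]],
  ],
)

```text
clock: 20.15
eef_pos: [526.4, 299.8, 83.0]
tcp_rot: [3.139, -0.003, 1.301]
contact_force: [0.5, 0.1, 0.5]
opening: 1.004
```

Run:
```python
from h import *; from rig import r
state(r);plan(r,[((524.7,299,17),M(-.268))])
```

```text
{'clock': 20.15, 'qpos': [0.515, 0.495, 1.791, 0.001, 0.852, -0.786], 'eef_pos': [526.424, 299.789, 83.014], 'tcp_rot': [3.139, -0.003, 1.301], 'contact_force': [0.525, 0.058, 0.496], 'opening': 1.004}
mv [-0.14, -0.16, 6.6] [0.1, -0.2, -0.1] dist 66 world [524.7, 299.0, 17.0]
```

Request:
apply_moves(
  targets=[
    [[1, -0.1, -0.1, 3, 0, -0.2, 0], [1, -0.1, -0.1, 5.5, 0, -0.2, 0], [1, -0.1, -0.1, 6.5, 0, -0.2, 0], [1, -0.1, -0.1, 6.5, 0, -0.2, 0], [1, -0.1, -0.1, 6.5, 0, -0.2, 0]],
  ],
)

```text
clock: 20.65
eef_pos: [526.5, 299.9, 19.9]
tcp_rot: [3.138, -0.001, 1.301]
contact_force: [0.1, -0.3, -0.3]
opening: 0.997
```

Request:
apply_moves(
  targets=[
    [[-1, 0, 0, 0, 0, 0, 0], [-1, 0, 0, 0, 0, 0, 0], [-1, 0, 0, 0, 0, 0, 0], [-1, 0, 0, 0, 0, 0, 0], [-1, 0, 0, 0, 0, 0, 0]],
  ],
  newtons=70,
)

```text
clock: 21.15
eef_pos: [526.9, 299.9, 20.7]
tcp_rot: [3.137, -0.001, 1.301]
contact_force: [-0.7, -1.4, 7.1]
opening: 0.41
```

Run:
```python
from h import *; from rig import r
state(r)
O,B=bed();T=toolbed(B);s=r.sense();p=np.array(s['eef_pos']);R0=Ro.from_euler('xyz',s['tcp_rot']).as_matrix()
plan(r,[(p+[0,0,200],R0),((572,200,330),M(-1.0)),(O+B@[62,0,150],T)])
```

```text
{'clock': 21.15, 'qpos': [0.516, 0.586, 1.814, -0.003, 0.737, -0.782], 'eef_pos': [526.864, 299.916, 20.682], 'tcp_rot': [3.137, -0.001, 1.301], 'contact_force': [-0.719, -1.438, 7.101], 'opening': 0.41}
mv [0.03, 0.09, -20.0] [0.0, 0.0, 0.0] dist 200 world [526.9, 299.9, 220.7]
mv [-8.41, 7.06, -10.91] [0.2, -0.2, 41.8] dist 155 world [572.0, 200.0, 330.0]
mv [-5.61, 10.89, 9.93] [-29.5, -6.4, 23.8] dist 158 world [583.7, 78.1, 230.7]
```

Request:
apply_moves(
  targets=[
    [[-1, 0, 0, -1, 0, 0, 0], [-1, 0, 0, -4, 0, 0, 0], [-1, 0, 0, -9, 0, 0, 0], [-1, 0, 0, -14, 0, 0, 0], [-1, 0, 0, -19, 0, 0, 0], [-1, 0, 0, -20, 0, 0, 0], [-1, 0, 0, -20, 0, 0, 0]],
  ],
)

```text
clock: 21.85
eef_pos: [526.5, 300.3, 222.8]
tcp_rot: [3.134, -0.004, 1.301]
contact_force: [0.3, 0.5, -5.2]
opening: 0.409
```

Request:
apply_moves(
  targets=[
    [[-1, -8.4, 7.1, -10.9, 0.2, -0.2, 41.8], [-1, -8.4, 7.1, -10.9, 0.2, -0.2, 41.8], [-1, -8.4, 7.1, -10.9, 0.2, -0.2, 41.8], [-1, -8.4, 7.1, -10.9, 0.2, -0.2, 41.8], [-1, -8.4, 7.1, -10.9, 0.2, -0.2, 41.8], [-1, -8.4, 7.1, -10.9, 0.2, -0.2, 41.8], [-1, -8.4, 7.1, -10.9, 0.2, -0.2, 41.8]],
  ],
)

```text
clock: 22.55
eef_pos: [570.7, 200.0, 329.5]
tcp_rot: [-3.141, 0.001, 0.575]
contact_force: [-0.2, 0.2, -5.3]
opening: 0.411
```

Request:
apply_moves(
  targets=[
    [[-1, -5.6, 10.9, 9.9, -29.5, -6.4, 23.8], [-1, -5.6, 10.9, 9.9, -29.5, -6.4, 23.8], [-1, -5.6, 10.9, 9.9, -29.5, -6.4, 23.8], [-1, -5.6, 10.9, 9.9, -29.5, -6.4, 23.8], [-1, -5.6, 10.9, 9.9, -29.5, -6.4, 23.8], [-1, -5.6, 10.9, 9.9, -29.5, -6.4, 23.8], [-1, -5.6, 10.9, 9.9, -29.5, -6.4, 23.8]],
  ],
)

```text
clock: 23.25
eef_pos: [582.8, 78.9, 229.5]
tcp_rot: [2.621, 0.004, 0.154]
contact_force: [-0.2, 0.2, -4.6]
opening: 0.414
```

Run:
```python
from h import *; from rig import r
state(r);f=snap(r,'wrist','w14');D=snap(r,'side','side3');tb(r);O,B=bed();plan(r,[(O+B@[60,0,60],toolbed(B))])
c=np.zeros((450,800,3),np.uint8);c[:375,:500]=cv2.resize(f['pixels'],(500,375),interpolation=cv2.INTER_AREA);c[:450,500:]=cv2.resize(D['pixels'][120:270,215:315],(300,450),interpolation=cv2.INTER_CUBIC);cv2.imwrite('pics/w14b.png',c[:,:,::-1])
```

```text
{'clock': 23.25, 'qpos': [0.415, 0.378, 1.71, -0.53, 1.251, 0.481], 'eef_pos': [582.764, 78.869, 229.533], 'tcp_rot': [2.621, 0.004, 0.154], 'contact_force': [-0.185, 0.213, -4.581], 'opening': 0.414}
clk 23.35 tcp bed [ 61.8  -0.5 150.1] F bed [-2.1  0.7 -4.3] Tq bed [ 0.   0.6 -0. ] op 0.405
mv [0.04, -0.16, 9.01] [-0.1, -0.1, 0.4] dist 90 world [589.9, 35.2, 151.8]
```

View pics/w14b.png

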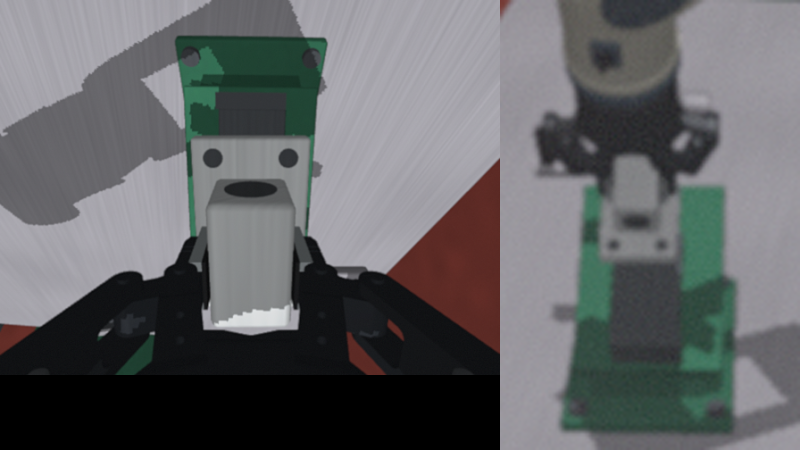

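The housing is square in the grip. Its foot's downhill edge is at (192–310, 138) in the 500-wide panel, with the plate in place below. I'll compute where it sits in the hand.

Run:
```python
from h import *; from rig import r
f=ld('w14');P=f['pixels'].astype(int);print([(i,P[i,280].tolist()) for i in range(148,162)])
for row in(158,165,175):
    m=(np.abs(P[row,:,1]-P[row,:,0])<14)&(P[row,:,1]>95);l=280
    while m[l-1] or m[l-2]:l-=1
    h=280
    while m[h+1] or m[h+2]:h+=1
    C=-f['R'].T@f['t'];O,B=bed()
    c,d=ray(f,[(l-.5,row),(h+.5,row)]);d=d/(d@f['R'][2])[:,None];t=60/np.linalg.norm(d[1]-d[0]);print(row,l,h,((c+d*t).mean(0)-O)@B)
```

```text
[(148, [49, 52, 55]), (149, [49, 50, 55]), (150, [53, 54, 57]), (151, [64, 65, 69]), (152, [81, 83, 84]), (153, [89, 91, 91]), (154, [99, 100, 101]), (155, [115, 117, 118]), (156, [126, 128, 130]), (157, [134, 137, 138]), (158, [139, 141, 142]), (159, [139, 142, 143]), (160, [139, 142, 143]), (161, [140, 142, 143])]
158 214 346 [ 10.6  -0.9 139.2]
165 214 346 [ 13.6  -0.9 140.1]
175 249 311 [ 51.2  -0.3 -27.6]
```

Request:
apply_moves(
  targets=[
    [[-1, 0, -0.5, 3, 0, 0, 0.4], [-1, 0, -0.5, 6, 0, 0, 0.4], [-1, 0, -0.5, 8.5, 0, 0, 0.4], [-1, 0, -0.5, 10, 0, 0, 0.4], [-1, 0, -0.5, 10.3, 0, 0, 0.4], [-1, 0, -0.5, 10.3, 0, 0, 0.4]],
  ],
)

```text
clock: 23.95
eef_pos: [590.4, 31.7, 139.3]
tcp_rot: [2.621, -0.002, 0.146]
contact_force: [-0.8, 0.2, -4.6]
opening: 0.407
```

Run:
```python
from h import *; from rig import r
tb(r);O,B=bed();plan(r,[(O+B@[56,0,36],toolbed(B))])
```

```text
clk 23.95 tcp bed [56.9 -0.  47.4] F bed [-2.5 -0.7 -3.8] Tq bed [-0.   0.7  0. ] op 0.407
mv [0.0, -0.09, 1.14] [-0.2, -0.1, -0.0] dist 11 world [591.2, 26.8, 129.0]
```

Request:
apply_moves(
  targets=[
    [[-1, 0, -0.1, 0.3, 0, 0, 0], [-1, 0, -0.1, 0.6, 0, 0, 0], [-1, 0, -0.1, 0.8, 0, 0, 0], [-1, 0, -0.1, 1, 0, 0, 0], [-1, 0, -0.1, 1.1, 0, 0, 0]],
  ],
  newtons=40,
)

```text
clock: 24.45
eef_pos: [591.1, 27.1, 129.2]
tcp_rot: [2.621, -0.002, 0.146]
contact_force: [0.5, 0.1, -5.2]
opening: 0.406
```

Run:
```python
from h import *; from rig import r
tb(r)
```

```text
clk 24.45 tcp bed [55.8  0.  36.4] F bed [-2.6  0.5 -4.5] Tq bed [-0.   0.6  0. ] op 0.406
```

No contact yet, so I'll lower until it touches.

Request:
apply_moves(
  targets=[
    [[-1, 0, 0, 0.1, 0, 0, 0], [-1, 0, 0, 0.2, 0, 0, 0], [-1, 0, 0, 0.3, 0, 0, 0], [-1, 0, 0, 0.3, 0, 0, 0]],
  ],
)

```text
clock: 24.85
eef_pos: [591.4, 26.8, 128.2]
tcp_rot: [2.621, -0.003, 0.145]
contact_force: [-8.2, 10.5, 13.0]
opening: 0.412
```

Run:
```python
from h import *; from rig import r
tb(r)
```

```text
clk 24.85 tcp bed [55.7  0.2 35.3] F bed [-3.5 -6.6 17. ] Tq bed [-1.5  0.4 -0.1] op 0.412
```

Request:
apply_moves(
  targets=[
    [[-1, 0, -0.2, -0.05, 0, 0, 0], [-1, 0, -0.4, -0.05, 0, 0, 0], [-1, 0, -0.5, -0.05, 0, 0, 0], [-1, 0, -0.5, -0.05, 0, 0, 0]],
  ],
)

```text
clock: 25.25
eef_pos: [591.2, 30.5, 126.8]
tcp_rot: [2.619, -0.004, 0.145]
contact_force: [0.2, -5.8, 4.2]
opening: 0.408
```

Run:
```python
from h import *; from rig import r
tb(r)
```

```text
clk 25.25 tcp bed [51.7  0.5 35.9] F bed [ 7.1 -0.7  0.8] Tq bed [ 0.  -0.8 -0.2] op 0.408
```

Request:
apply_moves(
  targets=[
    [[-1, 0, 0, 0.1, 0, 0, 0], [-1, 0, 0, 0.15, 0, 0, 0], [1, 0, 0, 0.1, 0, 0, 0], [1, 0, 0, 0, 0, 0, 0], [1, 0, 0, 0, 0, 0, 0], [1, 0, 0, 0, 0, 0, 0]],
  ],
)

```text
clock: 25.85
eef_pos: [591.2, 30.5, 126.6]
tcp_rot: [2.62, -0.004, 0.145]
contact_force: [0.3, 0.3, 0.4]
opening: 1.0
```

Request:
apply_moves(
  targets=[
    [[1, 0, 0, -2, 0, 0, 0], [1, 0, 0, -6, 0, 0, 0], [1, 0, 0, -11, 0, 0, 0], [1, 0, 0, -15, 0, 0, 0], [1, 0, 0, -17, 0, 0, 0], [1, 0, 0, -17, 0, 0, 0]],
  ],
)

```text
clock: 26.45
eef_pos: [579.6, 116.1, 276.7]
tcp_rot: [2.621, -0.009, 0.147]
contact_force: [-0.1, 0.0, 0.7]
opening: 1.003
```

Run:
```python
from h import *; from rig import r
tb(r);f=snap(r,'wrist','w15');S=snap(r,'scene','scene4');O,B=bed()
c=np.zeros((600,800,3),np.uint8);c[:]=cv2.resize(f['pixels'],(800,600),interpolation=cv2.INTER_CUBIC);cv2.imwrite('pics/w15b.png',c[:,:,::-1])
print('pred pin',proj(f,[O+B@[135-85*np.cos(1.52),85*np.sin(1.52),127]])*800/560)
```

```text
clk 26.45 tcp bed [ 51.9   1.5 208.9] F bed [ 0.3 -0.1  0.6] Tq bed [ 0.   0.2 -0. ] op 1.003
pred pin [[554.1 446.4]]
```

View pics/w15b.png

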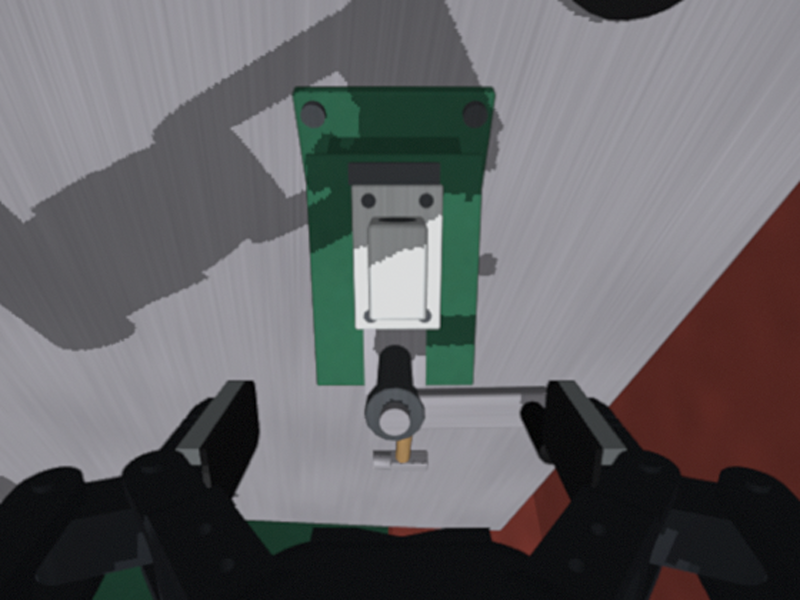

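Run:
```python
from h import *; from rig import r
O,B=bed();T=toolbed(B);f=ld('w15')
print(((onbed(f,np.array([(352,185),(442,185),(440,328),(356,328)])*.7,26,O,B)-O)@B).round(1).tolist())
T=rz(T,np.radians(30))
plan(r,[(O+B@[131,85,165],T),(O+B@[131,85,96],T)])
```

```text
[[0.3, -27.9, 26.0], [0.5, 31.0, 26.0], [100.1, 31.7, 26.0], [99.7, -28.1, 26.0]]
mv [8.52, 7.93, 4.04] [-0.1, -0.2, 29.9] dist 123 world [675.3, 38.6, 278.2]
mv [-0.0, 0.0, 6.9] [0.0, 0.0, 0.0] dist 69 world [680.3, 4.5, 218.4]
```

Housing home: foot x 0.4–99.9, centred within 2 mm. Next, the keeper pin.

Request:
apply_moves(
  targets=[
    [[1, 8.5, 7.9, 4, 0, 0, 29.9], [1, 8.5, 7.9, 4, 0, 0, 29.9], [1, 8.5, 7.9, 4, 0, 0, 29.9], [1, 8.5, 7.9, 4, 0, 0, 29.9], [1, 8.5, 7.9, 4, 0, 0, 29.9], [1, 8.5, 7.9, 4, 0, 0, 29.9]],
  ],
)

```text
clock: 27.15
eef_pos: [674.2, 38.3, 276.7]
tcp_rot: [2.678, -0.251, -0.315]
contact_force: [-0.6, -0.1, -0.4]
opening: 0.998
```

Run:
```python
from h import *; from rig import r
tb(r);O,B=bed();T=rz(toolbed(B),np.radians(30));plan(r,[(O+B@[131,85,97],T)])
f=snap(r,'wrist','w16');print(proj(f,[O+B@[131,85,127],O+B@[131,85,82]]));P=f['pixels']
u=proj(f,[O+B@[131,85,127]])[0];x0,y0=int(u[0])-70,int(u[1])-70;m=(P[y0:y0+140,x0:x0+140].max(2)<40).astype(np.uint8);n,l,st,ce=cv2.connectedComponentsWithStats(m);[print(st[i]+[x0,y0,0,0,0],ce[i]+[x0,y0]) for i in range(1,n) if st[i][4]>60]
```

```text
clk 27.15 tcp bed [130.4  83.9 163.6] F bed [-0.2 -0.6 -0.4] Tq bed [-0.   0.3 -0. ] op 0.998
mv [0.13, 0.01, 6.66] [-0.1, 0.0, 0.2] dist 67 world [680.2, 5.0, 219.3]
[[281.3 239.9]
 [281.1 215.4]]
[270 211  26  46 917] [282.1 233.9]
```

Request:
apply_moves(
  targets=[
    [[1, 0.1, 0.1, 4, 0, 0, 0], [1, 0.1, 0.1, 6.6, 0, 0, 0], [1, 0.1, 0.1, 6.6, 0, 0, 0], [-1, 0.1, 0.1, 6.6, 0, 0, 0], [-1, 0.1, 0.1, 6.6, 0, 0, 0], [-1, 0.1, 0.1, 6.6, 0, 0, 0], [-1, 0.1, 0.1, 6.6, 0, 0, 0], [-1, 0.1, 0.1, 6.6, 0, 0, 0]],
  ],
  newtons=40,
)

```text
clock: 28.0
eef_pos: [679.9, 5.6, 221.4]
tcp_rot: [2.679, -0.252, -0.315]
contact_force: [-2.7, 3.6, 6.8]
opening: 0.17
```

Run:
```python
from h import *; from rig import r
tb(r);O,B=bed();s=r.sense();e=(np.array(s['eef_pos'])-O)@B;a0=np.arctan2(e[1],135-e[0]);print(a0,np.hypot(e[1],135-e[0]))
R0=Ro.from_euler('xyz',s['tcp_rot']).as_matrix();L=[]
A=np.linspace(a0,0,17)[1:].tolist()+[-.03]
for i,a in enumerate(A):
    d=R0.T@(B@np.array([135-85*np.cos(a)-e[0],85*np.sin(a)-e[1],0]))/10;L.append(d);print(round(a,2),d.round(2).tolist(),(d-L[7]).round(2).tolist() if i>7 else '')
```

```text
clk 28.0 tcp bed [131.5  84.7  99.1] F bed [-0.  -2.2  7.8] Tq bed [-0.5  0.2 -0. ] op 0.17
1.5299089416049692 84.78869148189938
1.43 [-0.45, -0.68, 0.0] 
1.34 [-0.97, -1.3, 0.0] 
1.24 [-1.56, -1.86, 0.0] 
1.15 [-2.19, -2.37, 0.0] 
1.05 [-2.87, -2.82, 0.0] 
0.96 [-3.59, -3.19, 0.0] 
0.86 [-4.34, -3.5, 0.0] 
0.76 [-5.12, -3.74, 0.0] 
0.67 [-5.92, -3.9, 0.0] [-0.8, -0.16, -0.0]
0.57 [-6.72, -3.98, 0.0] [-1.6, -0.24, -0.0]
0.48 [-7.54, -3.98, 0.0] [-2.42, -0.25, -0.0]
0.38 [-8.34, -3.91, -0.0] [-3.23, -0.17, -0.0]
0.29 [-9.14, -3.76, -0.0] [-4.03, -0.02, -0.01]
0.19 [-9.92, -3.53, -0.0] [-4.81, 0.2, -0.01]
0.1 [-10.68, -3.24, -0.01] [-5.56, 0.5, -0.01]
0.0 [-11.4, -2.87, -0.01] [-6.28, 0.87, -0.01]
-0.03 [-11.62, -2.74, -0.01] [-6.5, 1.0, -0.01]
```

Request:
apply_moves(
  targets=[
    [[-1, -0.45, -0.7, 0, 0, 0, 0], [-1, -1, -1.3, 0, 0, 0, 0], [-1, -1.55, -1.85, 0, 0, 0, 0], [-1, -2.2, -2.4, 0, 0, 0, 0], [-1, -2.9, -2.8, 0, 0, 0, 0], [-1, -3.6, -3.2, 0, 0, 0, 0], [-1, -4.35, -3.5, 0, 0, 0, 0], [-1, -5.1, -3.7, 0, 0, 0, 0]],
  ],
)

```text
clock: 28.8
eef_pos: [651.6, 54.3, 192.1]
tcp_rot: [2.688, -0.259, -0.311]
contact_force: [17.5, 9.8, -10.5]
opening: 0.167
```

Run:
```python
from h import *; from rig import r
tb(r);O,B=bed();s=r.sense();e=(np.array(s['eef_pos'])-O)@B;a0=np.arctan2(e[1],135-e[0]);print(a0,np.hypot(e[1],135-e[0]))
R0=Ro.from_euler('xyz',s['tcp_rot']).as_matrix()
for a in np.linspace(a0,-.03,9)[1:]:
    print(round(a,2),(R0.T@(B@np.array([135-85*np.cos(a)-e[0],85*np.sin(a)-e[1],0]))/10).round(2).tolist())
```

```text
clk 28.8 tcp bed [71.5 63.8 99.9] F bed [-11.4  18.7  -5.5] Tq bed [2.9 2.  0.2] op 0.167
0.7880938657970654 89.99965104790863
0.69 [-0.98, 0.29, -0.01]
0.58 [-1.84, 0.2, -0.02]
0.48 [-2.71, 0.18, -0.03]
0.38 [-3.58, 0.26, -0.03]
0.28 [-4.43, 0.43, -0.04]
0.17 [-5.26, 0.68, -0.05]
0.07 [-6.06, 1.02, -0.06]
-0.03 [-6.83, 1.43, -0.08]
```

Request:
apply_moves(
  targets=[
    [[-1, -0.9, 0.3, 0, 0, 0, 0], [-1, -1.8, 0.2, 0, 0, 0, 0], [-1, -2.7, 0.2, 0, 0, 0, 0], [-1, -3.6, 0.25, 0, 0, 0, 0], [-1, -4.4, 0.4, 0, 0, 0, 0], [-1, -5.3, 0.7, 0, 0, 0, 0], [-1, -6, 1, 0, 0, 0, 0], [-1, -6.4, 1.2, 0, 0, 0, 0]],
  ],
)

```text
clock: 29.6
eef_pos: [589.2, 64.6, 180.9]
tcp_rot: [2.69, -0.261, -0.31]
contact_force: [7.8, 2.4, -3.5]
opening: 0.166
```

Run:
```python
from h import *; from rig import r
tb(r);O,B=bed();s=r.sense();e=(np.array(s['eef_pos'])-O)@B;a0=np.arctan2(e[1],135-e[0]);print(a0,np.hypot(e[1],135-e[0]))
R0=Ro.from_euler('xyz',s['tcp_rot']).as_matrix()
for a in (0,-.03): print(round(a,2),(R0.T@(B@np.array([135-85*np.cos(a)-e[0],85*np.sin(a)-e[1],0]))/10).round(2).tolist())
```

```text
clk 29.6 tcp bed [49.3  3.5 99.8] F bed [-2.8  8.  -2.5] Tq bed [0.9 0.6 0.4] op 0.166
0.040648766992865876 85.76235943410603
0 [-0.27, 0.23, -0.01]
-0.03 [-0.49, 0.36, -0.01]
```

Nearly closed (about 0.04 rad). I'll push gently to the stop, release and back away.

Request:
apply_moves(
  targets=[
    [[-1, -0.2, 0.1, 0, 0, 0, 0], [-1, -0.4, 0.2, 0, 0, 0, 0], [-1, -0.5, 0.3, 0, 0, 0, 0], [-1, -0.6, 0.3, 0, 0, 0, 0], [-1, -0.6, 0.3, 0, 0, 0, 0]],
  ],
)

```text
clock: 30.1
eef_pos: [584.8, 64.5, 180.8]
tcp_rot: [2.692, -0.264, -0.307]
contact_force: [11.3, -3.4, -6.8]
opening: 0.171
```

Run:
```python
from h import *; from rig import r
tb(r)
```

```text
clk 30.1 tcp bed [ 48.8  -0.9 100. ] F bed [ 0.9 10.7 -8.4] Tq bed [1.4 0.2 0.4] op 0.171
```

Request:
apply_moves(
  targets=[
    [[1, 0.1, 0, 0, 0, 0, 0], [1, 0.1, 0, 0, 0, 0, 0], [1, 0.1, 0, 0, 0, 0, 0], [1, 0.1, 0, 0, 0, 0, 0], [1, 0.1, 0, -3, 0, 0, 0], [1, 0.1, 0, -7, 0, 0, 0], [1, 0.1, 0, -12, 0, 0, 0], [1, 0.1, 0, -14, 0, 0, 0]],
  ],
)

```text
clock: 30.9
eef_pos: [573.5, 134.3, 306.8]
tcp_rot: [2.696, -0.267, -0.307]
contact_force: [0.7, 0.1, 0.3]
opening: 0.999
```

Request:
apply_moves(
  targets=[
    [[1, 0, 0, 0, 0, 0, 0], [1, 0, 0, 0, 0, 0, 0]],
  ],
)

```text
clock: 31.1
eef_pos: [573.4, 134.3, 306.8]
tcp_rot: [2.697, -0.268, -0.307]
contact_force: [0.0, -0.6, -0.3]
opening: 1.001
```

Run:
```python
from h import *; from rig import r
tb(r);f=snap(r,'wrist','w17');S=snap(r,'scene','scene5');D=snap(r,'side','side5');O,B=bed()
c=np.zeros((600,800,3),np.uint8);c[:375,:500]=cv2.resize(f['pixels'],(500,375),interpolation=cv2.INTER_CUBIC);c[:300,500:]=cv2.resize(D['pixels'][140:270,200:330],(300,300),interpolation=cv2.INTER_CUBIC);c[300:,500:]=cv2.resize(S['pixels'][180:280,200:300],(300,300),interpolation=cv2.INTER_CUBIC)
cv2.imwrite('pics/m2.png',c[:,:,::-1])
print('pin a=0 pred',proj(f,[O+B@[50,0,127],O+B@[50,0,82]]),'a=.1',proj(f,[O+B@[135-85*np.cos(.1),85*np.sin(.1),127]]))
P=f['pixels'];u=proj(f,[O+B@[50,0,127]])[0];x0,y0=int(u[0])-60,int(u[1])-60;m=(P[y0:y0+120,x0:x0+120].max(2)<40).astype(np.uint8);n,l,st,ce=cv2.connectedComponentsWithStats(m);[print(st[i]+[x0,y0,0,0,0],ce[i]+[x0,y0]) for i in range(1,n) if st[i][4]>60]
```

```text
clk 31.1 tcp bed [ 50.5  -2.  244.5] F bed [ 0.4 -0.1 -0.5] Tq bed [-0.   0.2  0. ] op 1.001
pin a=0 pred [[278.3 202.7]
 [277.6 190.3]] a=.1 [[287.9 197.9]]
[269 184  17  28 287] [276.5 196.4]
```

The viewer's limit is reached, so I'll do the last check numerically, sampling along bed lines in the wrist picture.

Run:
```python
from h import *
O,B=bed()
def samp(f,pts):
    u=proj(f,[O+B@np.array(p,float) for p in pts]).astype(np.float32);return cv2.remap(f['pixels'],u[:,0].reshape(-1,1),u[:,1].reshape(-1,1),cv2.INTER_LINEAR)[:,0].astype(int)
for tag in('w15','w17'):
    f=ld(tag)
    for x in(10,90):
        ys=np.arange(-44,45,1.);c=samp(f,[(x,y,26) for y in ys]);m=np.abs(c[:,1]-c[:,0])<14;print(tag,'x',x,'grey y',ys[m].min(),ys[m].max(),m.sum())
    for y in(-24,24):
        xs=np.arange(-12,14,1.);c=samp(f,[(x,y,26) for x in xs]);print(' near end y',y,c[:,1].tolist())
        xs=np.arange(90,112,1.);c=samp(f,[(x,y,26) for x in xs]);print(' far end',c[:,1].tolist())
```

```text
w15 x 10 grey y -28.0 30.0 59
w15 x 90 grey y -28.0 31.0 60
 near end y -24 [48, 47, 47, 48, 48, 48, 48, 48, 48, 47, 46, 54, 84, 114, 127, 129, 128, 129, 129, 129, 129, 126, 125, 127, 128, 129]
 far end [214, 212, 214, 219, 221, 220, 220, 220, 222, 210, 169, 135, 124, 124, 125, 126, 125, 124, 125, 124, 125, 125]
 near end y 24 [47, 49, 47, 46, 48, 48, 48, 47, 47, 47, 45, 52, 81, 115, 129, 132, 132, 130, 118, 92, 68, 55, 50, 51, 61, 83]
 far end [109, 108, 117, 139, 172, 205, 219, 223, 221, 199, 147, 93, 62, 58, 60, 60, 61, 60, 62, 60, 59, 58]
w17 x 10 grey y -29.0 31.0 61
w17 x 90 grey y -28.0 31.0 60
 near end y -24 [47, 47, 47, 47, 46, 45, 47, 46, 46, 46, 45, 50, 80, 110, 123, 126, 125, 125, 125, 125, 122, 123, 120, 121, 121, 123]
 far end [198, 197, 200, 204, 213, 216, 216, 217, 215, 199, 158, 122, 107, 107, 108, 109, 109, 110, 110, 110, 109, 108]
 near end y 24 [47, 47, 45, 46, 46, 46, 48, 47, 48, 46, 45, 53, 79, 111, 127, 130, 131, 128, 114, 95, 75, 61, 53, 58, 81, 118]
 far end [112, 114, 120, 142, 175, 201, 213, 217, 214, 202, 164, 135, 122, 122, 127, 129, 126, 127, 120, 115, 113, 109]
```

The housing is unmoved (foot x 0–100, y about −28.5 to +31) and the keeper pin is at the closed position. Handing in.

```bash
python3 -c "
from rig import r
print(r.sign_off())"
```

```text
the job is handed in; nothing more can be done
None
```

I loaded the fixture and handed the job in at about 31 s. The keeper arm was swung out to about 1.52 rad. The plate was set on the rail against the stop, the housing set on the plate against the same stop, and the arm swung back and released.

**Last checks, from wrist-camera measurements:**

| Item | Result |
|---|---|
| Plate (measured before the housing went on) | far end at x = 100, y −30 to +31, top face about 13–14 mm above the rail |
| Housing foot | x 0–100, y about −28.5 to +31, so about 1–1.5 mm off centre; the same before and after closing the keeper |
| Keeper pin | within about 2 px of its predicted closed position, about −0.015 rad |
| Gripper | open, well clear, no force on the tool |

**What went wrong or stayed unchecked:**
- **Plate set-down:** on the first try the plate sat about 4 mm off in the grip. Its end landed on top of the stop with about 79 N, and it pitched by about 0.2 rad. I backed off, set it down farther uphill to flatten it, and slid it to the stop while still gripped.
- **Keeper closing:** the pin slipped about 5 mm along the pads on the way back (the tool's distance from the post read 90 mm, not 85). I recentred the grip and finished the swing.
- **Final check:** the last pictures could not be viewed because the 12-picture limit was reached, so that check is numeric only. I did not measure the hammer, spray can or disc stack again at the end. No move went near them.

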